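# Count out the wooden beads on the counting scale

## Task

A client's order of wooden braid beads is to be counted: press the scale's left key to zero it while its dish is empty, then bring every bead from the grey tote into the dish with the scoop (the tote's corners stop the beads, so that they run up into it), never touching a bead with the fingers. When all the beads are in the dish, press the middle key (count) and then the right key (store), one at a time, and see that the scoop ends standing upright in the middle of its black mat and the stack of cards stays where it is.

Things in the scene. Friction and masses are not known exactly. Their poses are not given: they have to be found in the camera images.
- tote: fixed grey open rectangular bin, outside 220 x 170 mm, 50 mm high, walls and floor 5 mm thick (inside 210 x 160 mm); origin under its centre on the worktop, x along its 220 mm length, y along its 170 mm width, z up. The rolled rim adds 3.5 mm to the top and sides to look at only. The beads lie on its floor; at the start they are all in the half towards +x. It changes places with the scale from start to start and is turned a little
- scale: fixed white counting scale, base 235 x 180 mm, 34 mm high; origin under its centre on the worktop, x points away from the keys towards the dish side (roughly away from the robot), y to the left, z up. On it, centred 36 mm to +x, an open square aluminium dish fixed to the platform, outside 150 x 156 mm, walls 4 mm thick, rim 86 mm above the worktop; a narrow dark-green display strip and a row of three keys at its -x edge
- dish (a point): centre of the upper side of the dish's inner floor, 44 mm above the worktop; axes as the scale; the inside measures 142 (x) x 148 (y) mm, the walls rise 42 mm above this point
- scoop_mat: fixed black rubber mat, the scoop's place, 130 x 120 mm, 4 mm thick; origin under its centre, x along 130 mm
- scoop_grip (a point): centre of the grip of the loose scoop: an upright black bar 26 mm (scoop x) by 18 mm (scoop y, pinch it here) and 66 mm tall, reaching 28 mm above this point; the point is 88 mm above the scoop's underside and 42 mm behind the pan's centre. Axes of the scoop: x towards the lip, z up. The scoop weighs about 0.15 kg and stands on its flat pan
- scoop_pan (a point): centre of the underside of the scoop's pan, a flat aluminium tray 75 mm long (x) and 76 mm wide (y), floor 1.6 mm thick, open at the lip; side walls 2.5 mm thick, 24 mm high, ending 20 mm before the lip (the last 20 mm are a bare flat lip), back wall 30 mm high. The grip behind it reaches to 18 mm behind the back of the pan
- scoop_lip (a point): middle of the scoop's front edge (lip), 37.5 mm ahead of the pan's centre and 0.8 mm above the underside; axes of the scoop
- key_left (a joint): travel of the scale's left key (as seen from the robot), the zero key: 0 up, 0.006 m fully down; a spring key, about 1.2 N to start and 4 N fully down, comes up again when let go
- key_left_top (a point): centre of the top of the left key, a round grey plastic cap of 24 mm diameter in a black 40 mm ring, about 56 mm above the worktop when up; keys stand 50 mm apart
- key_middle (a joint): travel of the scale's middle key (as seen from the robot), the count key: 0 up, 0.006 m fully down; a spring key, about 1.2 N to start and 4 N fully down, comes up again when let go
- key_middle_top (a point): centre of the top of the middle key, a round grey plastic cap of 24 mm diameter in a black 40 mm ring, about 56 mm above the worktop when up; keys stand 50 mm apart
- key_right (a joint): travel of the scale's right key (as seen from the robot), the store key: 0 up, 0.006 m fully down; a spring key, about 1.2 N to start and 4 N fully down, comes up again when let go
- key_right_top (a point): centre of the top of the right key, a round grey plastic cap of 24 mm diameter in a black 40 mm ring, about 56 mm above the worktop when up; keys stand 50 mm apart
- bead_0: loose round bored wooden bead, smooth lacquer, 26 mm diameter, about 12 g; origin at its centre (axes turn as it rolls). Four to eight beads are there; the others are absent
- bead_1: loose round bored wooden bead, smooth lacquer, 26 mm diameter, about 12 g; origin at its centre (axes turn as it rolls). Four to eight beads are there; the others are absent
- bead_2: loose round bored wooden bead, smooth lacquer, 26 mm diameter, about 12 g; origin at its centre (axes turn as it rolls). Four to eight beads are there; the others are absent
- bead_3: loose round bored wooden bead, smooth lacquer, 26 mm diameter, about 12 g; origin at its centre (axes turn as it rolls). Four to eight beads are there; the others are absent
- bead_4: loose round bored wooden bead, smooth lacquer, 26 mm diameter, about 12 g; origin at its centre (axes turn as it rolls). Four to eight beads are there; the others are absent
- bead_5: loose round bored wooden bead, smooth lacquer, 26 mm diameter, about 12 g; origin at its centre (axes turn as it rolls). Four to eight beads are there; the others are absent
- bead_6: loose round bored wooden bead, smooth lacquer, 26 mm diameter, about 12 g; origin at its centre (axes turn as it rolls). Four to eight beads are there; the others are absent
- bead_7: loose round bored wooden bead, smooth lacquer, 26 mm diameter, about 12 g; origin at its centre (axes turn as it rolls). Four to eight beads are there; the others are absent
- card_stack: bystander: loose small stack of white cards, 55 x 89 x 17 mm, behind the mat; origin under its centre
Not all that is in view belongs to the job. Of the things that look like the scoop_mat, take the one that is nearest to the robot's base at the start.

How it is judged:
On the way, in this order (a step that is already met when the one before it is completed fails the run):
1. the left key is pressed alone, with the dish empty (value of joint key_left above 0.004 m and value of joint each of key_middle, key_right below 0.002 m), for 0.05 s.
2. every bead lies in the dish (x of bead_0 in the frame of dish between -0.07 and 0.07 m and y of bead_0 in the frame of dish between -0.073 and 0.073 m and z of bead_0 in the frame of dish between 0.005 and 0.045 m and x of bead_1 in the frame of dish between -0.07 and 0.07 m and y of bead_1 in the frame of dish between -0.073 and 0.073 m and z of bead_1 in the frame of dish between 0.005 and 0.045 m and x of bead_2 in the frame of dish between -0.07 and 0.07 m and y of bead_2 in the frame of dish between -0.073 and 0.073 m and z of bead_2 in the frame of dish between 0.005 and 0.045 m and x of bead_3 in the frame of dish between -0.07 and 0.07 m and y of bead_3 in the frame of dish between -0.073 and 0.073 m and z of bead_3 in the frame of dish between 0.005 and 0.045 m and x of bead_4 in the frame of dish between -0.07 and 0.07 m and y of bead_4 in the frame of dish between -0.073 and 0.073 m and z of bead_4 in the frame of dish between 0.005 and 0.045 m and x of bead_5 in the frame of dish between -0.07 and 0.07 m and y of bead_5 in the frame of dish between -0.073 and 0.073 m and z of bead_5 in the frame of dish between 0.005 and 0.045 m and x of bead_6 in the frame of dish between -0.07 and 0.07 m and y of bead_6 in the frame of dish between -0.073 and 0.073 m and z of bead_6 in the frame of dish between 0.005 and 0.045 m and x of bead_7 in the frame of dish between -0.07 and 0.07 m and y of bead_7 in the frame of dish between -0.073 and 0.073 m and z of bead_7 in the frame of dish between 0.005 and 0.045 m), for 0.2 s.
3. the middle key is pressed alone (value of joint key_middle above 0.004 m and value of joint each of key_left, key_right below 0.002 m), for 0.05 s.
4. the right key is pressed alone (value of joint key_right above 0.004 m and value of joint each of key_left, key_middle below 0.002 m), for 0.05 s.
At the end, for the whole second after the job is handed in: every bead rests inside the dish, the keys are up, and the scoop stands upright and still on its mat, the centre of its pan within 40 mm of the mat's centre (all of step 2 and linear speed of each of bead_0, bead_1, bead_2, bead_3, bead_4, bead_5, bead_6, bead_7 below 0.05 m/s and horizontal distance between scoop_pan and scoop_mat below 0.04 m and height (world z) of scoop_pan between -0.002 and 0.012 m and angle between scoop_pan's own z axis and vertical below 0.12 rad and linear speed of scoop below 0.03 m/s and value of joint each of key_left, key_middle, key_right below 0.002 m); the robot touches nothing.
It fails at once if the fingers touch a bead (contact force between the fingers and bead_0 above 0.5 N or contact force between the fingers and bead_1 above 0.5 N or contact force between the fingers and bead_2 above 0.5 N or contact force between the fingers and bead_3 above 0.5 N or contact force between the fingers and bead_4 above 0.5 N or contact force between the fingers and bead_5 above 0.5 N or contact force between the fingers and bead_6 above 0.5 N or contact force between the fingers and bead_7 above 0.5 N).
It fails at once if two keys are down together (value of joint each of key_left, key_middle above 0.0035 m or value of joint each of key_middle, key_right above 0.0035 m or value of joint each of key_left, key_right above 0.0035 m).
It fails at once if the left (zero) key is pressed with beads in the dish (value of joint key_left above 0.0035 m and ((x of bead_0 in the frame of dish between -0.07 and 0.07 m and y of bead_0 in the frame of dish between -0.073 and 0.073 m and z of bead_0 in the frame of dish between 0.005 and 0.045 m) or (x of bead_1 in the frame of dish between -0.07 and 0.07 m and y of bead_1 in the frame of dish between -0.073 and 0.073 m and z of bead_1 in the frame of dish between 0.005 and 0.045 m) or (x of bead_2 in the frame of dish between -0.07 and 0.07 m and y of bead_2 in the frame of dish between -0.073 and 0.073 m and z of bead_2 in the frame of dish between 0.005 and 0.045 m) or (x of bead_3 in the frame of dish between -0.07 and 0.07 m and y of bead_3 in the frame of dish between -0.073 and 0.073 m and z of bead_3 in the frame of dish between 0.005 and 0.045 m) or (x of bead_4 in the frame of dish between -0.07 and 0.07 m and y of bead_4 in the frame of dish between -0.073 and 0.073 m and z of bead_4 in the frame of dish between 0.005 and 0.045 m) or (x of bead_5 in the frame of dish between -0.07 and 0.07 m and y of bead_5 in the frame of dish between -0.073 and 0.073 m and z of bead_5 in the frame of dish between 0.005 and 0.045 m) or (x of bead_6 in the frame of dish between -0.07 and 0.07 m and y of bead_6 in the frame of dish between -0.073 and 0.073 m and z of bead_6 in the frame of dish between 0.005 and 0.045 m) or (x of bead_7 in the frame of dish between -0.07 and 0.07 m and y of bead_7 in the frame of dish between -0.073 and 0.073 m and z of bead_7 in the frame of dish between 0.005 and 0.045 m))).
It fails at once if the middle or right key is pressed while a bead is not in the dish (value of joint any of key_middle, key_right above 0.0035 m and (not (x of bead_0 in the frame of dish between -0.07 and 0.07 m and y of bead_0 in the frame of dish between -0.073 and 0.073 m and z of bead_0 in the frame of dish between 0.005 and 0.045 m) or not (x of bead_1 in the frame of dish between -0.07 and 0.07 m and y of bead_1 in the frame of dish between -0.073 and 0.073 m and z of bead_1 in the frame of dish between 0.005 and 0.045 m) or not (x of bead_2 in the frame of dish between -0.07 and 0.07 m and y of bead_2 in the frame of dish between -0.073 and 0.073 m and z of bead_2 in the frame of dish between 0.005 and 0.045 m) or not (x of bead_3 in the frame of dish between -0.07 and 0.07 m and y of bead_3 in the frame of dish between -0.073 and 0.073 m and z of bead_3 in the frame of dish between 0.005 and 0.045 m) or not (x of bead_4 in the frame of dish between -0.07 and 0.07 m and y of bead_4 in the frame of dish between -0.073 and 0.073 m and z of bead_4 in the frame of dish between 0.005 and 0.045 m) or not (x of bead_5 in the frame of dish between -0.07 and 0.07 m and y of bead_5 in the frame of dish between -0.073 and 0.073 m and z of bead_5 in the frame of dish between 0.005 and 0.045 m) or not (x of bead_6 in the frame of dish between -0.07 and 0.07 m and y of bead_6 in the frame of dish between -0.073 and 0.073 m and z of bead_6 in the frame of dish between 0.005 and 0.045 m) or not (x of bead_7 in the frame of dish between -0.07 and 0.07 m and y of bead_7 in the frame of dish between -0.073 and 0.073 m and z of bead_7 in the frame of dish between 0.005 and 0.045 m))).
It fails at once if the card stack is pushed away (over 30 mm) (distance of card_stack from where it was at the start of the episode above 0.03 m).
Of bead_0, bead_1, bead_2, bead_3, bead_4, bead_5, bead_6, bead_7 only 4 to 8 are there at a start; the rules pass over those that are not, and their reading is None.
At some moment in a run one of scoop may be knocked a few centimetres aside while the robot is not near it.
It also fails if it takes over 210 s, if anything falls off the work surface, if the arm or the gripper's body presses on something with over 40 N, if the wrist force passes 120 N, or if a joint passes its speed limit or range.

## Robot

A 6-joint arm with a two-finger parallel gripper is mounted at the origin on a cart in front of the work surface, level with it; the furniture and walls round the work are solid. World frame = base frame: x ahead of the robot, y to its left, z up, the work surface at z = 0. Lengths are in m, angles in rad, forces in N, time in s.
With the tool pointing down it reaches from about 0.375 to 0.9 m from the base axis. Payload 3.1 kg.
Tool frame: the origin (TCP) lies between the finger pads; the fingertips stand manip.nose_length ahead of it and the grasp point (between the pads) lies 5 mm behind it (manip.nose_length is the distance from the TCP to the fingertips, in m); z points along the fingers, y is the line along which they close (so a half turn about z gives the same grasp; the last joint's range is limited). The gripper opens to 85 mm and grips with 20 to 120 N. Pads are 22 mm wide; open, the fingers measure 114 mm over their backs; the gripper's body (76 mm by 85 mm) begins 54 mm behind the grasp point. The pads swing forward as they close: fully open they stand 13 mm farther back than shut.
Start: joints at [1.117, 0.527, 1.433, -0, 1.181, -0.178], TCP at [0.17, 0.602, 0.245] pointing down, gripper open.
Joint ranges: [-3.08, 3.08], [-0.75, 2.2], [0.22, 2.44], [-1.43, 4.57], [0, 2.65], [-2.85, 2.85]. Speed limits (rad/s): [2.79, 2.79, 3.14, 3.14, 3.14, 3.14].

## Interface

Orientations are given as a unit quaternion [x, y, z, w].
In Python, from station import monitor, eyes, job, manip gives the robot as it stands.
- The arm moves only by the shell command python3 -m pendant 'ROWS' [FORCE]. ROWS is JSON, a list that holds one entry, the list of rows, each a list of 7 numbers: the shift along the tool's x, y, z as a fraction of full scale, then the turn, a rotation vector about the tool's x, y, z as a fraction of full scale, then the opening, from 0 (shut) to 1 (fully open). A call has 1 to 20 rows; each row shifts and turns the commanded pose from where the row before left it, along the tool's axes as they then stand; what a row does not reach is not made up. Full scale, the value 1, is 800 mm for a shift and 0.12 rad for a turn. A row lasts 1/10 s, in which the tool goes at most 50 mm and 8.59 degrees, less where a joint would pass 70% of its speed; a pose out of reach is approached as far as the arm can. A call with a number of a shift or a turn outside -1 to 1 is refused whole. A call with a gripper value outside its range is refused whole. The fingers move at their own pace and stop on an object; FORCE is the grip in N (left out, the last holds). Time passes only in rows, so rows that do not move let the fingers close. It gives the time, the measured TCP pose, the force, the opening and the grip force at its end, in the units of the state.
- monitor.sense(): the state, without advancing time (a new reading comes with each control period).
- eyes.snapshot(name): name is "scene" or "top" or "wrist"; returns a dict with "pixels" (400x640x3 uint8, red, green, blue), "depth" (400x640 float32, m along the optical axis (not along the pixel's ray), 0 where there is no reading), "intrinsics" (3x3 intrinsics, pixels), "eye" and "attitude" of the camera in the world. Camera axes: x right, y down, z forward; pixel columns grow to the right and rows downward; lengths in m; the calibration is good to about 2 mm. A picture is of the moment at which its call begins.
- job.sign_off(): hands the job in; it is judged then, once.
The state is a dict: "t": time; "q": joint angles; "qd": joint speeds; "tau": joint torques, N m; "tcp_pos": TCP position; "tool_rot": TCP orientation; "force": force on the tool from outside, world axes, zero at the start; "ft_torque": the same for the moment, N m; "finger_gap": opening from 0.0 (shut) to 1.0 (fully open); "gripper_force": force on a finger pad.
Only numpy, scipy, OpenCV 4.12 (cv2) and the standard library are available. Lean on these libraries where they do the work, as an engineer would, in place of code of your own. Each camera call takes 0.05 s, during which the arm holds its last target. There are 200 camera calls.

## Working session

There is one attempt and no reset: what is moved stays moved. The work goes in short steps, Python scripts to look and compute and a shell command to move; the robot and the scene stay as the last step left them, time stands still between calls to the robot, and variables do not carry over. Pictures are saved under pics/ and viewed, at most 14 in all, crops included, and the job is handed in when it is done.

```bash
ls; mkdir -p pics
python3 - <<'E'
from station import monitor, eyes, job, manip
import cv2,numpy as np
print(manip.nose_length, monitor.sense())
for n in ("top","scene"):
    s=eyes.snapshot(n); np.savez(f"{n}0.npz",**s)
    cv2.imwrite(f"pics/{n}0.png",s["pixels"][...,::-1])
    print(n,s["intrinsics"],s["eye"],s["attitude"])
E
```

```text
pics
0.014 {'t': 0.0, 'q': array([ 1.11749930e+00,  5.28430675e-01,  1.43391110e+00, -7.75509625e-06,
        1.18138548e+00, -1.78521670e-01]), 'qd': array([ 0.00135803, -0.00061885, -0.00073298, -0.00123108,  0.00082594,
       -0.00078379]), 'tau': array([ 3.76825074e-04, -4.42348766e+01, -1.78025830e+01, -1.61308785e-04,
        8.41820467e-03,  6.82475623e-07]), 'tcp_pos': array([0.16926303, 0.60093082, 0.24435259]), 'tool_rot': array([ 1.36954338e-01,  9.90576787e-01, -1.01559578e-03, -3.28180859e-04]), 'force': array([ 0.41545661, -0.01259381,  0.4083395 ]), 'ft_torque': array([-0.02541828,  0.05754431, -0.00477333]), 'gripper_force': 0.0, 'finger_gap': 0.9989989278286374}
top [[369.60917423   0.         326.47380418]
 [  0.         369.60917423 196.05902487]
 [  0.           0.           1.        ]] [0.50708652 0.31593274 1.03660102] [-0.69680691  0.71698989 -0.00956849  0.01714871]
scene [[366.82951568   0.         319.04750313]
 [  0.         366.82951568 199.89651078]
 [  0.           0.           1.        ]] [ 0.07832247 -0.16612638  0.73604309] [ 0.85555921 -0.34293107  0.14811017 -0.35844121]
```

View pics/top0.png

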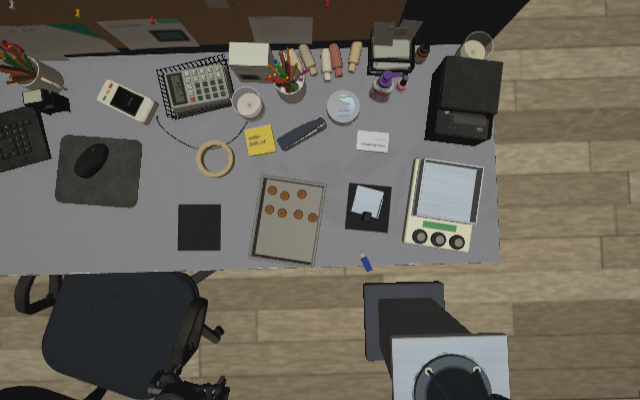

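View pics/scene0.png

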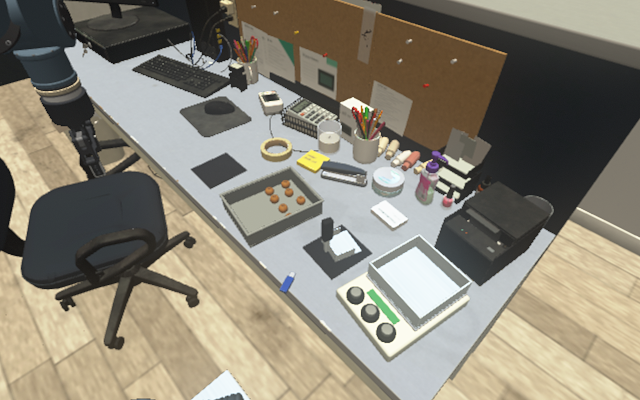

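The top view shows the following:
- **Tote:** at (288,220), with 7 beads in its upper (+x) half.
- **Scale:** at (445,205), with its keys at (420,236), (438,239) and (457,242).
- **Mat candidates:** (368,207) black with the scoop on it, (199,227) plain black, and the mouse pad at (98,170). The one nearest the base is (368,207), which holds the scoop.
- **Cards:** at (373,141). The sticky note at (260,140) is not part of the job.

```bash
cat > h.py <<'E'
import numpy as np, cv2
from scipy.spatial.transform import Rotation as R
from station import monitor, eyes
def snap(n,f=None):
    s=eyes.snapshot(n)
    if f: cv2.imwrite(f"pics/{f}.png",s["pixels"][...,::-1])
    return s
def world(s):
    K=s["intrinsics"];d=s["depth"];v,u=np.mgrid[:400,:640]
    c=np.dstack([(u-K[0,2])/K[0,0]*d,(v-K[1,2])/K[1,1]*d,d])
    return c@R.from_quat(s["attitude"]).as_matrix().T+s["eye"]
def plane(s,uv,z):
    K=s["intrinsics"];uv=np.atleast_2d(uv).astype(float)
    r=np.c_[(uv-K[[0,1],[2,2]])/K[0,0],np.ones(len(uv))]@R.from_quat(s["attitude"]).as_matrix().T
    return s["eye"]+r*((z-s["eye"][2])/r[:,2])[:,None]
def pix(s,P):
    c=(np.atleast_2d(P)-s["eye"])@R.from_quat(s["attitude"]).as_matrix()
    return c[:,:2]/c[:,2:]*s["intrinsics"][0,0]+s["intrinsics"][[0,1],[2,2]]
def rect(P): # centre, size, angle of long side rel. x
    (c,s,a)=cv2.minAreaRect((P[:,:2]*1000).astype(np.float32)); return np.round(c,1),np.round(s,1),round(a,1)
def beads(s,zc=0.018):
    h=cv2.cvtColor(s["pixels"],cv2.COLOR_RGB2HSV)
    m=((h[...,0]>4)&(h[...,0]<18)&(h[...,1]>110)&(h[...,2]>60)).astype(np.uint8)
    return m
E
python3 - <<'E'
from h import *
s=dict(np.load("top0.npz")); W=world(s); z=W[...,2]
def box(u0,v0,u1,v1): 
    m=np.zeros(z.shape,bool); m[v0:v1,u0:u1]=1; return m
for name,b,lo,hi in (("tote rim",(235,165,340,275),.044,.06),("dish rim",(400,145,495,215),.078,.095),("scale base",(395,145,495,260),.025,.1),("keys",(400,222,480,255),.048,.062),("cards",(350,125,395,158),.01,.03),("grip top",(345,180,392,235),.1,.13),("pan",(345,180,392,235),.01,.05)):
    m=box(*b)&(z>lo)&(z<hi); P=W[m]; print(name,len(P),np.round(np.median(P[:,2]),4),rect(P))
m=box(405,222,470,255)&(z>.048)&(z<.062)
n,l,st,c=cv2.connectedComponentsWithStats(m.astype(np.uint8))
for i in range(1,n):
    if st[i,4]>20: print("key",c[i],st[i,4],W[l==i].mean(0))
g=s["pixels"].max(2)
m=box(335,170,400,240)&(g<45)&(z<.012); print("mat",rect(W[m]),m.sum())
# by plane ray on dark contour
bm=beads(s)*box(240,170,335,270)
n,l,st,c=cv2.connectedComponentsWithStats(bm)
for i in range(1,n):
    if st[i,4]>8: print("bead",c[i].round(1),st[i,4],plane(s,c[i],.018).round(4),W[l==i].max(0).round(4))
P=s["pixels"]
cv2.imwrite("pics/crop.png",cv2.resize(P[165:270,240:490,::-1],None,fx=3.2,fy=3.2,interpolation=cv2.INTER_CUBIC))
E
```

```text
tote rim 961 0.0507 (array([480.9, 433.5]), array([177.1, 227. ]), 79.7)
dish rim 332 0.0837 (array([549. ,   7.4]), array([157.3, 147.5]), 79.6)
scale base 6002 0.0426 (array([511.3,  14.4]), array([180.8, 234. ]), 79.7)
keys 205 0.0541 (array([423.3,  16.8]), array([ 65.6, 147.8]), 7.2)
cards 622 0.0153 (array([694.4, 194.7]), array([89. , 54.5]), 83.1)
grip top 78 0.1179 (array([487.2, 226.5]), array([17.4, 25.3]), 73.7)
pan 78 0.0262 (array([513.5, 218.2]), array([76.3, 62.3]), 73.2)
key [420.27692308 236.87692308] 65 [0.42938215 0.08126491 0.05401623]
key [439.14285714 239.73015873] 63 [0.42053086 0.03195515 0.0541948 ]
key [457.97101449 242.85507246] 69 [ 0.41093584 -0.01729449  0.05386008]
mat (array([511.7, 211.8]), array([117.2, 125.1]), 82.9) 993
bead [271.8 189.9] 60 [[0.567 0.477 0.018]] [0.5777 0.4869 0.032 ]
bead [301.3 193.7] 59 [[0.5544 0.3956 0.018 ]] [0.5644 0.4071 1.0366]
bead [284.1 195.4] 58 [[0.5509 0.4432 0.018 ]] [0.5604 0.4542 0.0317]
bead [269.  209.4] 58 [[0.5135 0.486  0.018 ]] [0.5229 0.496  0.0318]
bead [281.9 212.5] 58 [[0.5039 0.4506 0.018 ]] [0.5137 0.4604 0.0306]
bead [298.  214.3] 60 [[0.4978 0.4062 0.018 ]] [0.5096 0.417  0.0321]
bead [312.2 217.4] 59 [[0.4882 0.3674 0.018 ]] [0.5071 0.3788 1.0366]
```

View pics/crop.png

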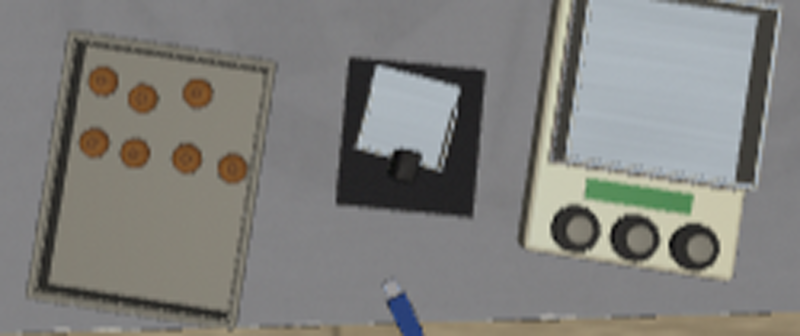

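Checks against the given sizes:
- The tote is centred at (0.481,0.434) with yaw -10.3°.
- The scale has yaw -10.3°, and its keys are 50 mm apart.
- The scoop's grip is at (0.487,0.2265) with yaw about -16.5°, and the mat centre is at (0.512,0.212).

The crop confirms the scoop stands on the nearest black mat. First step is the zero key.

```bash
cat >> h.py <<'E'
def plan(p,yaw=None,tilt=0,turnfirst=True):
    """how far to go: yaw (deg) of the scoop x (= -tool x), tilt (deg) >0 lip up; p = TCP target"""
    st=monitor.sense(); T=R.from_quat(st["tool_rot"]); G=T
    if yaw is not None:
        G=R.from_euler("z",yaw,degrees=True)*R.from_euler("y",-tilt,degrees=True)*R.from_matrix(np.array([[-1,0,0],[0,1,0],[0,0,-1.]]).T)
        rv=(T.inv()*G).as_rotvec(); n=int(np.ceil(abs(rv).max()/.12-1e-6)) or 1
        print("turn total",(rv/.12).round(3),"n",n,"row",(rv/.12/n).round(4))
    d=(G if turnfirst else T).inv().apply(np.array(p)-st["tcp_pos"]); n=int(np.ceil(np.linalg.norm(d)/.045)) or 1
    print("shift total",(d/.8).round(4),"n",n,"row",(d/.8/n).round(5),"mm",(d*1000).round(1),"q",st["q"].round(2),"t",round(st["t"],1))
    return d
E
python3 -c "
from h import *
plan([.4294,.0813,.12],-10.3)"
```

```text
turn total [-0.016 -0.004 -0.792] n 1 row [-0.0162 -0.0038 -0.7916]
shift total [-0.4361 -0.581   0.1555] n 14 row [-0.03115 -0.0415   0.01111] mm [-348.9 -464.8  124.4] q [ 1.12  0.53  1.43  0.    1.18 -0.18] t 0.1
```

```bash
python3 -m pendant '[[[-0.0,-0.0,0,-0.016,-0.004,-0.792,0],[-0.0311,-0.0415,0,0,0,0,0],[-0.0311,-0.0415,0,0,0,0,0],[-0.0311,-0.0415,0,0,0,0,0],[-0.0311,-0.0415,0,0,0,0,0],[-0.0311,-0.0415,0,0,0,0,0],[-0.0311,-0.0415,0,0,0,0,0],[-0.0311,-0.0415,0,0,0,0,0],[-0.0311,-0.0415,0,0,0,0,0],[-0.0311,-0.0415,0,0,0,0,0],[-0.0311,-0.0415,0,0,0,0,0],[-0.0311,-0.0415,0,0,0,0,0],[-0.0311,-0.0415,0,0,0,0,0],[-0.0311,-0.0415,0,0,0,0,0],[-0.0311,-0.0415,0,0,0,0,0],[0,0,0.05,0,0,0,0],[0,0,0.05,0,0,0,0],[0,0,0.05,0,0,0,0],[0,0,0,0,0,0,0]]]'
python3 -c "
from h import *
plan([.4294,.0813,.0725],-10.3); print(monitor.sense()['force'])
s=snap('wrist','w1'); print(s['eye'],s['depth'][200,320])"
```

```text
t: 2.0
tcp_pos: [0.4256, 0.0821, 0.1204]
tool_rot: [0.09, 0.996, 0.001, -0.006]
force: [-0.5, -0.0, 1.4]
finger_gap: -0.0
gripper_force: 0.0
turn total [ 0.004 -0.099 -0.007] n 1 row [ 0.0042 -0.0991 -0.0071]
shift total [-0.0048 -0.0001  0.0599] n 2 row [-2.390e-03 -4.000e-05  2.993e-02] mm [-3.8 -0.1 47.9] q [-0.07  0.51  2.01  0.    0.63 -1.46] t 2.0
[-0.50483558 -0.04529191  1.44367769]
[0.36279752 0.09323134 0.25044032] 0.21108063
```

View pics/w1.png

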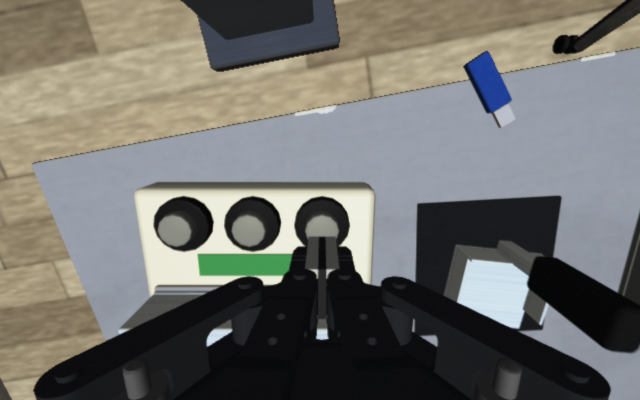

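The wrist view shows the shut fingers just above the left key (322,225), and the scoop still on its mat to the right.

```bash
python3 -m pendant '[[[-0.0048,0,0.03,0,-0.099,0,0],[0,0,0.03,0,0,0,0],[0,0,0.004,0,0,0,0],[0,0,0.003,0,0,0,0],[0,0,0,0,0,0,0]]]'
python3 -m pendant '[[[0,0,0.002,0,0,0,0],[0,0,0,0,0,0,0]]]'; python3 -c "
from h import *
s=snap('wrist'); print(plane(s,[[322,225],[252,228],[178,231]],.056).round(4))"
```

```text
t: 2.55
tcp_pos: [0.4344, 0.0816, 0.0725]
tool_rot: [0.09, 0.996, 0.0, 0.008]
force: [0.4, 0.0, -1.0]
finger_gap: -0.001
gripper_force: 0.0
t: 2.75
tcp_pos: [0.434, 0.0815, 0.0703]
tool_rot: [0.09, 0.996, 0.0, 0.007]
force: [-0.4, 0.3, -0.2]
finger_gap: -0.001
gripper_force: 0.0
[[0.4203 0.084  0.056 ]
 [0.4155 0.0492 0.056 ]
 [0.4104 0.0123 0.056 ]]
```

```bash
python3 -m pendant '[[[-0.002,0,0.003,0,0,0,0],[0,0,0.003,0,0,0,0],[0,0,0.002,0,0,0,0],[0,0,0,0,0,0,0]]]'
python3 -m pendant '[[[0,0,0,0,0,0,0],[0,0,0,0,0,0,0]]]';python3 -c "
from h import *
f=[]
for i in range(3): s=snap('wrist','w2'); f.append(monitor.sense()['force'][2])
print(f,plan([.4294,.0813,.0725],-10.3))"
```

```text
t: 3.2
tcp_pos: [0.4348, 0.0813, 0.0639]
tool_rot: [0.09, 0.996, 0.0, 0.006]
force: [-2.2, 0.5, 13.7]
finger_gap: 0.003
gripper_force: 7.0
t: 3.4
tcp_pos: [0.4348, 0.0813, 0.0639]
tool_rot: [0.09, 0.996, 0.0, 0.006]
force: [-1.7, 0.1, 13.5]
finger_gap: 0.002
gripper_force: 7.0
turn total [0.016 0.104 0.   ] n 1 row [0.0159 0.1035 0.0004]
shift total [ 0.0066 -0.0012 -0.0108] n 1 row [ 0.00664 -0.00119 -0.0108 ] mm [ 5.3 -0.9 -8.6] q [-0.07  0.64  2.04  0.    0.46 -1.46] t 3.5
[np.float64(14.426077429670935), np.float64(14.171271362073755), np.float64(14.311824915245019)] [ 0.00531256 -0.000949   -0.00864263]
```

View pics/w2.png

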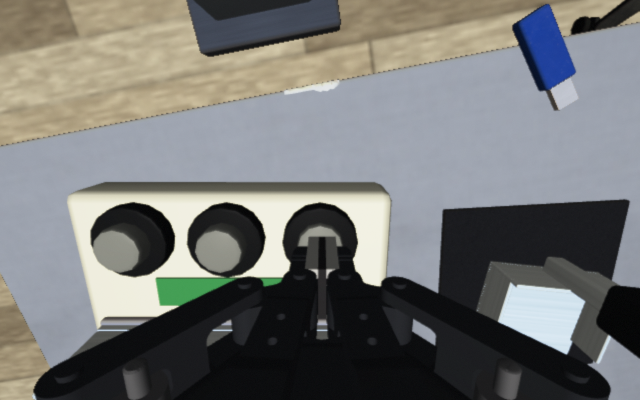

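The left key is pressed to the stop (tip at z≈0.050, 14 N). Next I release it and move above the scoop grip.

```bash
python3 -m pendant '[[[0,0,-0.03,0,0,0,0],[0,0,-0.06,0,0,0,0],[0,0,-0.06,0,0,0,0],[0,0,-0.05,0,0,0,1],[0,0,0,0,0,0,1]]]'
python3 -c "
from h import *
plan([.487,.2265,.2],-16.5)"
```

```text
t: 4.05
tcp_pos: [0.4368, 0.0811, 0.2277]
tool_rot: [0.09, 0.996, 0.001, 0.013]
force: [1.0, 0.1, 0.3]
finger_gap: 0.335
gripper_force: 0.0
turn total [0.039 0.208 0.904] n 1 row [0.0387 0.2081 0.9042]
shift total [-0.0085  0.192   0.0346] n 4 row [-0.00213  0.04801  0.00866] mm [ -6.8 153.6  27.7] q [-0.07  0.3   1.9   0.    0.91 -1.46] t 4.0
```

```bash
python3 -m pendant '[[[0,0,0,0.039,0.208,0.904,1],[-0.0021,0.048,0,0,0,0,1],[-0.0021,0.048,0,0,0,0,1],[-0.0021,0.048,0,0,0,0,1],[-0.0021,0.048,0.017,0,0,0,1],[0,0,0.017,0,0,0,1],[0,0,0,0,0,0,1]]]'
python3 - <<'E'
from h import *
plan([.487,.2265,.089],-16.5)
s=snap('top'); W=world(s); z=W[...,2]
s=snap('wrist','w3'); W=world(s); z=W[...,2]
h=s["pixels"].max(2)
# grip top: height 0.11-0.125 not the gripper
m=(z>.112)&(z<.126)&(s["depth"]>0)
n,l,st,c=cv2.connectedComponentsWithStats(m.astype(np.uint8))
for i in range(1,n):
    if st[i,4]>100: print(c[i].round(1),st[i,4],rect(W[l==i]),np.median(W[l==i][:,2]))
E
```

```text
t: 4.75
tcp_pos: [0.481, 0.2271, 0.1921]
tool_rot: [0.143, 0.99, -0.002, -0.009]
force: [-0.9, -1.2, 0.0]
finger_gap: 1.002
gripper_force: 0.0
turn total [-0.051 -0.149  0.014] n 1 row [-0.0511 -0.1492  0.0144]
shift total [-0.0074  0.0014  0.1289] n 3 row [-0.00246  0.00046  0.04296] mm [ -5.9   1.1 103.1] q [ 0.23  0.48  1.71  0.    0.97 -1.06] t 4.8
[325.9 226. ] 864 (array([490.1, 226.7]), array([17.4, 26.4]), 73.6) 0.12015680652436393
```

View pics/w3.png

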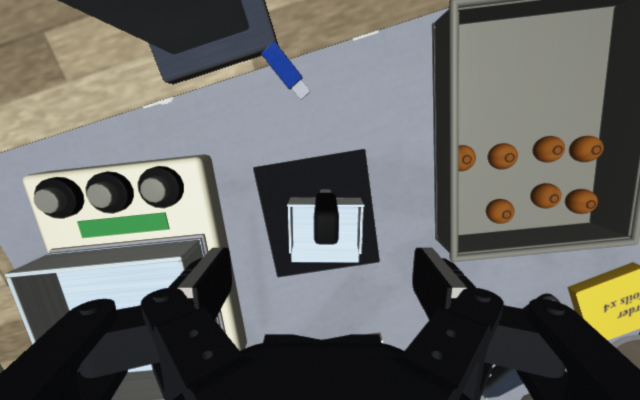

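The wrist view shows the scoop still in place, with its grip top at (326,226). That gives a centre of (0.490,0.227) and a yaw of -16.4°, both agreeing with the top view. Descending.

```bash
python3 -m pendant '[[[-0.01,0.0014,0.02,-0.051,-0.149,0,1],[0,0,0.03,0,0,0,1],[0,0,0.02,0,0,0,1],[0,0,0,0,0,0,1],[0,0,0,0,0,0,1]]]'
python3 -c "
from h import *
plan([.490,.2267,.089],-16.4)"
```

```text
t: 5.35
tcp_pos: [0.4912, 0.2249, 0.1397]
tool_rot: [0.144, 0.99, 0.001, 0.003]
force: [-1.0, 0.0, 0.1]
finger_gap: 0.999
gripper_force: 0.0
turn total [ 0.028  0.047 -0.027] n 1 row [ 0.0282  0.0468 -0.0266]
shift total [0.002  0.0017 0.0633] n 2 row [0.00102 0.00087 0.03167] mm [ 1.6  1.4 50.7] q [ 0.22  0.56  1.75  0.    0.82 -1.06] t 5.3
```

```bash
python3 -m pendant '[[[0.001,0.001,0.032,0.02,0.03,-0.02,1],[0.0,0.0007,0.031,0,0,0,1],[0,0,0,0,0,0,1],[0,0,0,0,0,0,0],[0,0,0,0,0,0,0],[0,0,0,0,0,0,0],[0,0,0,0,0,0,0],[0,0,0,0,0,0,0],[0,0,0,0,0,0,0],[0,0,0,0,0,0,0],[0,0,0,0,0,0,0]]]' 80
python3 -c "
from h import *
plan([.490,.2267,.089],-16.4)"
```

```text
t: 6.45
tcp_pos: [0.491, 0.2272, 0.0896]
tool_rot: [0.142, 0.99, 0.001, 0.001]
force: [-1.3, -0.8, 5.9]
finger_gap: 0.2
gripper_force: 78.7
turn total [0.012 0.023 0.004] n 1 row [0.0123 0.0228 0.0043]
shift total [ 0.0011 -0.001   0.0007] n 1 row [ 0.00106 -0.001    0.0007 ] mm [ 0.9 -0.8  0.6] q [ 0.23  0.65  1.77 -0.    0.72 -1.06] t 6.5
```

Gripped at a gap of 0.2, which matches the 18 mm bar, with 79 N.

Bead positions in the tote frame show that two corner passes suffice:
- **Left corner:** 4 beads, scoop centred at y = +38 mm.
- **Right corner:** 3 beads, scoop centred at y = -38 mm.

Next I lift and move over the tote.

```bash
cat >> h.py <<'E'
Y=-10.3; C=np.array([.481,.4335,0]); S=np.array([.549,.0074,0]) # tote centre, dish centre
def fr(o,x,y,z): return o+R.from_euler("z",Y,degrees=True).apply([x,y,z])
def intote(p): return R.from_euler("z",-Y,degrees=True).apply(np.array(p)-C)
E
python3 -m pendant '[[[0,0,-0.03,0,0,0,0],[0,0,-0.06,0,0,0,0],[0,0,-0.05,0,0,0,0],[0,0,0,0,0,0,0]]]'
python3 -c "
from h import *
plan(fr(C,-.0835,.038,.2),Y)
s=snap('wrist','w4')"
```

```text
t: 6.85
tcp_pos: [0.4939, 0.228, 0.2058]
tool_rot: [0.142, 0.99, 0.002, 0.006]
force: [0.5, 0.0, -1.0]
finger_gap: 0.203
gripper_force: 78.6
turn total [ 0.05   0.102 -0.882] n 1 row [ 0.0498  0.1016 -0.8822]
shift total [0.1661 0.2973 0.0073] n 7 row [0.02374 0.04247 0.00104] mm [132.9 237.8   5.8] q [ 0.23  0.47  1.69 -0.    0.97 -1.06] t 6.8
```

View pics/w4.png

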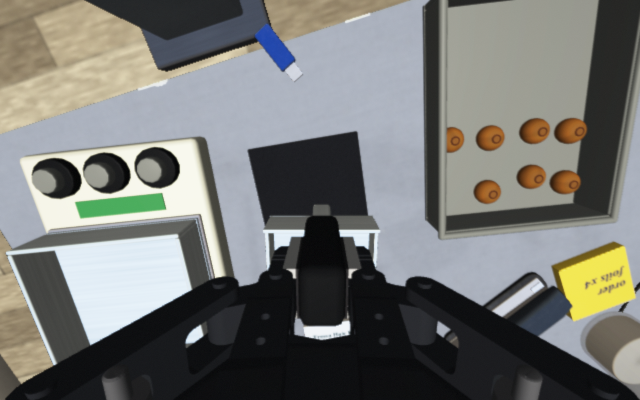

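The scoop is held straight between the fingers. Moving to the tote entry.

```bash
python3 -m pendant '[[[0,0,0,0.05,0.1,-0.882,0],[0.0237,0.0425,0,0,0,0,0],[0.0237,0.0425,0,0,0,0,0],[0.0237,0.0425,0,0,0,0,0],[0.0237,0.0425,0,0,0,0,0],[0.0237,0.0425,0,0,0,0,0],[0.0237,0.0425,0,0,0,0,0],[0.0237,0.0425,0,0,0,0,0],[0,0,0,0,0,0,0],[0,0,0,0,0,0,0]]]'
python3 -c "
from h import *
plan(fr(C,-.0835,.038,.15),Y)"
```

```text
t: 7.9
tcp_pos: [0.4008, 0.4846, 0.1985]
tool_rot: [0.089, 0.996, -0.004, -0.007]
force: [-0.9, -0.1, -1.9]
finger_gap: 0.197
gripper_force: 79.0
turn total [-0.074 -0.111  0.016] n 1 row [-0.0741 -0.1107  0.0165]
shift total [-0.0057  0.0026  0.0606] n 2 row [-0.00286  0.00128  0.03029] mm [-4.6  2.  48.5] q [ 0.7   0.59  1.46  0.01  1.11 -0.69] t 7.9
```

```bash
python3 -m pendant '[[[-0.003,0.0013,0.03,-0.07,-0.11,0.016,0],[-0.003,0.0013,0.03,0,0,0,0],[0,0,0,0,0,0,0],[0,0,0,0,0,0,0]]]'
python3 -c "
from h import *
plan(fr(C,-.0835,.038,.0915),Y)
s=snap('wrist','w5')"
```

```text
t: 8.3
tcp_pos: [0.4075, 0.4846, 0.1521]
tool_rot: [0.092, 0.996, 0.001, 0.001]
force: [0.5, -0.6, -1.4]
finger_gap: 0.198
gripper_force: 78.9
turn total [ 0.01   0.008 -0.032] n 1 row [ 0.0098  0.0077 -0.0316]
shift total [0.0025 0.0011 0.0758] n 2 row [0.00126 0.00054 0.03789] mm [ 2.   0.9 60.6] q [ 0.7   0.65  1.49  0.    1.   -0.69] t 8.3
```

View pics/w5.png

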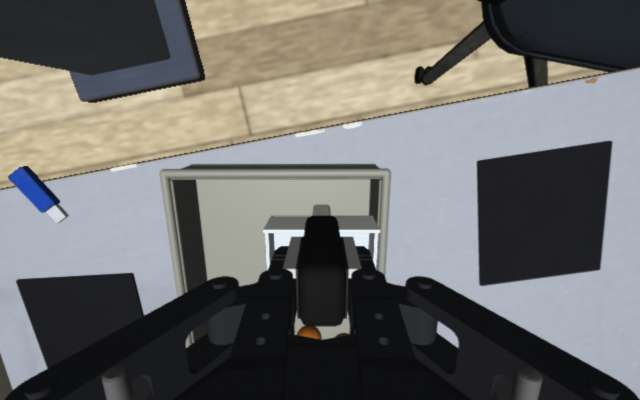

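The wrist view shows the scoop (pan edge 265–380, row 222) inside the tote walls, next to the left wall (column 375), with the beads ahead of it. Descending.

```bash
python3 -m pendant '[[[0.002,0.001,0.03,0,0,-0.03,0],[0,0,0.03,0,0,0,0],[0,0,0.008,0,0,0,0],[0,0,0.005,0,0,0,0],[0,0,0.003,0,0,0,0],[0,0,0,0,0,0,0]]]'
python3 -c "
from h import *
st=monitor.sense();print(st['force'],intote(st['tcp_pos']).round(4))
plan(fr(C,.0245,.038,.0915),Y)"
```

```text
t: 8.95
tcp_pos: [0.4068, 0.4879, 0.0933]
tool_rot: [0.089, 0.996, 0.002, 0.002]
force: [-0.5, -0.2, -2.5]
finger_gap: 0.2
gripper_force: 79.0
[-0.50563521 -0.21807861 -2.53916184] [-0.0827  0.0402  0.0933]
turn total [0.043 0.033 0.011] n 1 row [0.0428 0.0331 0.0111]
shift total [-0.134  -0.0028  0.0022] n 3 row [-0.04466 -0.00092  0.00073] mm [-107.2   -2.2    1.8] q [ 0.7   0.73  1.52  0.    0.88 -0.69] t 8.9
```

```bash
python3 -m pendant '[[[0,-0.002,0.002,0.04,0.03,0.01,0],[0,-0.0008,0.0005,0,0,0,0],[-0.004,0,0,0,0,0,0],[-0.008,0,0,0,0,0,0],[-0.009,0,0,0,0,0,0],[-0.009,0,0,0,0,0,0],[-0.009,0,0,0,0,0,0],[-0.009,0,0,0,0,0,0],[-0.009,0,0,0,0,0,0],[-0.009,0,0,0,0,0,0],[-0.009,0,0,0,0,0,0],[-0.009,0,0,0,0,0,0],[-0.009,0,0,0,0,0,0],[-0.008,0,0,0,0,0,0],[0,0,0,0,0,0,0]]]'
python3 -c "
from h import *
st=monitor.sense();print(st['force'],intote(st['tcp_pos']).round(4))
plan(fr(C,.0245,.038,.0915),Y)"
```

```text
t: 10.45
tcp_pos: [0.4873, 0.4706, 0.0907]
tool_rot: [0.09, 0.996, -0.0, 0.001]
force: [-0.8, -1.2, 3.7]
finger_gap: 0.201
gripper_force: 80.0
[-0.76866013 -1.20365121  3.72761613] [-0.0005  0.0376  0.0907]
turn total [ 0.     0.01  -0.006] n 1 row [ 0.0003  0.0098 -0.0065]
shift total [-0.0312  0.0005 -0.001 ] n 1 row [-0.03123  0.00049 -0.00101] mm [-25.    0.4  -0.8] q [ 0.6   0.78  1.4  -0.    0.96 -0.79] t 10.4
```

```bash
python3 -m pendant '[[[-0.006,0,0,0,0,0,0],[-0.006,0,0,0,0,0,0],[-0.006,0,0,0,0,0,0],[-0.006,0,0,0,0,0,0],[-0.006,0,0,0,0,0,0],[0,0,0,0,0,0,0],[0,0,0,0,0,0,0]]]'
python3 -c "
from h import *
st=monitor.sense();print(st['force'],intote(st['tcp_pos']).round(4))
s=snap('top','t6'); cv2.imwrite('pics/t6.png',cv2.resize(s['pixels'][160:280,230:350,::-1],None,fx=5,fy=5,interpolation=2))
print(pix(s,[fr(C,.104,.0,.006),fr(C,.104,.075,.006)]))"
```

```text
t: 11.15
tcp_pos: [0.5093, 0.4665, 0.0908]
tool_rot: [0.09, 0.996, -0.0, -0.0]
force: [-3.6, -1.2, 4.8]
finger_gap: 0.203
gripper_force: 80.1
[-3.59492053 -1.21909486  4.77528438] [0.0219 0.0375 0.0908]
[[294.47766616 183.71006048]
 [268.04060397 179.69868398]]
```

View pics/t6.png

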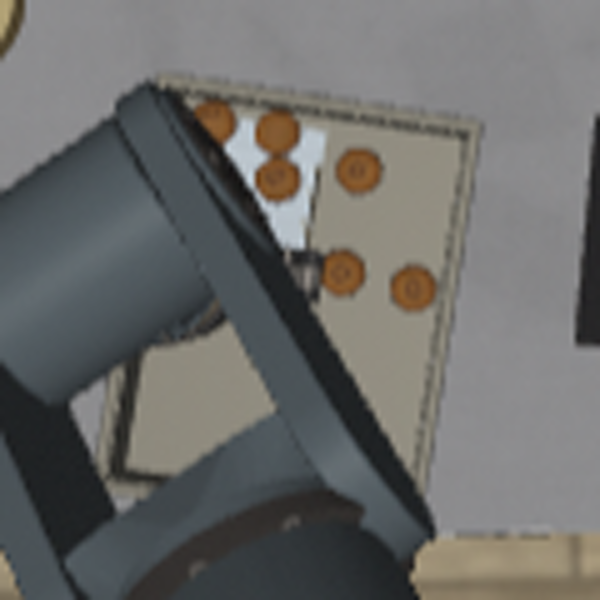

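Three beads are visible on the pan at the wall (215,120), (278,132) and (278,178) in the crop; the fourth is hidden under the arm. The three right-hand beads have not moved. Next I push in the last 2 mm, tilt the lip up about the heel, and lift.

```bash
python3 -m pendant '[[[-0.0025,0,0,0,0,0,0],[0.0050,0,-0.001,0,-0.5,0,0],[0.0055,0,-0.001,0,-0.5,0,0],[0.0058,0,-0.001,0,-0.5,0,0],[0.006,0,-0.001,0,-0.5,0,0],[0.006,0,-0.001,0,-0.5,0,0],[0.006,0,-0.001,0,-0.5,0,0],[0,0,0,0,0,0,0],[0,0,0,0,0,0,0]]]'
python3 -c "
from h import *
st=monitor.sense();print(st['force'],intote(st['tcp_pos']).round(4))
s=snap('top','t7'); cv2.imwrite('pics/t7.png',cv2.resize(s['pixels'][160:280,230:350,::-1],None,fx=4,fy=4,interpolation=2))"
```

```text
t: 12.1
tcp_pos: [0.4837, 0.4711, 0.0899]
tool_rot: [0.088, 0.98, -0.017, 0.177]
force: [-0.2, -0.2, -2.6]
finger_gap: 0.204
gripper_force: 79.1
[-0.24853516 -0.17818316 -2.57379669] [-0.0041  0.0374  0.0899]
```

View pics/t7.png

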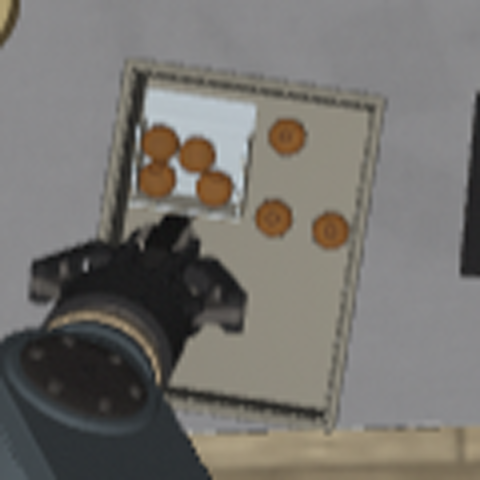

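All four beads are safely in the tilted pan. Lifting straight up and carrying them over the dish.

```bash
sed -i 's/S=np.array(\[.549,.0074,0\])/S=np.array([.548,.0076,0])/' h.py; python3 -c "
from h import *
st=monitor.sense(); T=R.from_quat(st['tool_rot'])
p=fr(C,-.012,.0375,.26); plan(p)
q=fr(S,-.055,0,.26); d=T.inv().apply(q-p)/.8; print(d.round(4),(d/13).round(4))"
```

```text
shift total [-0.0643 -0.0004 -0.2024] n 4 row [-0.01607 -0.0001  -0.05059] mm [ -51.4   -0.3 -161.9] q [ 0.72  0.75  1.56 -0.47  0.66 -0.32] t 12.2
[-0.1158 -0.5557  0.0439] [-0.0089 -0.0427  0.0034]
```

```bash
python3 -m pendant '[[[-0.003,0,-0.01,0,0,0,0],[-0.006,0,-0.02,0,0,0,0],[-0.0107,0,-0.034,0,0,0,0],[-0.0107,0,-0.034,0,0,0,0],[-0.0107,0,-0.034,0,0,0,0],[-0.0107,0,-0.034,0,0,0,0],[-0.008,0,-0.024,0,0,0,0],[-0.0045,0,-0.012,0,0,0,0],[-0.003,-0.012,0.0008,0,0,0,0],[-0.005,-0.024,0.0018,0,0,0,0],[-0.0075,-0.036,0.0028,0,0,0,0]]]'
python3 -m pendant '[[[-0.0075,-0.036,0.0028,0,0,0,0],[-0.0075,-0.036,0.0028,0,0,0,0],[-0.0075,-0.036,0.0028,0,0,0,0],[-0.0075,-0.036,0.0028,0,0,0,0],[-0.0075,-0.036,0.0028,0,0,0,0],[-0.0075,-0.036,0.0028,0,0,0,0],[-0.0075,-0.036,0.0028,0,0,0,0],[-0.0075,-0.036,0.0028,0,0,0,0],[-0.0075,-0.036,0.0028,0,0,0,0],[-0.0075,-0.036,0.0028,0,0,0,0],[-0.0075,-0.036,0.0028,0,0,0,0],[-0.0075,-0.036,0.0028,0,0,0,0],[-0.006,-0.026,0.002,0,0,0,0],[-0.004,-0.018,0.0014,0,0,0,0],[-0.002,-0.008,0.0006,0,0,0,0],[0,0,0,0,0,0,0],[0,0,0,0,0,0,0]]]'
python3 -c "
from h import *
plan(fr(S,-.055,0,.22),Y,20)
s=snap('top','t8'); cv2.imwrite('pics/t8.png',cv2.resize(s['pixels'][140:260,230:500,::-1],None,fx=2.8,fy=2.8,interpolation=2))"
```

```text
t: 13.25
tcp_pos: [0.4772, 0.413, 0.2593]
tool_rot: [0.087, 0.98, -0.017, 0.177]
force: [0.8, -0.4, -2.5]
finger_gap: 0.198
gripper_force: 79.0
t: 14.95
tcp_pos: [0.4935, 0.0176, 0.2609]
tool_rot: [0.088, 0.98, -0.016, 0.177]
force: [0.1, 0.5, -2.3]
finger_gap: 0.203
gripper_force: 79.1
turn total [-0.008  0.071  0.003] n 1 row [-0.0076  0.0712  0.0033]
shift total [ 0.0171 -0.0001  0.0482] n 1 row [ 1.706e-02 -8.000e-05  4.818e-02] mm [13.6 -0.1 38.5] q [-0.19  0.22  1.97  0.01  0.59 -1.59] t 14.9
```

View pics/t8.png

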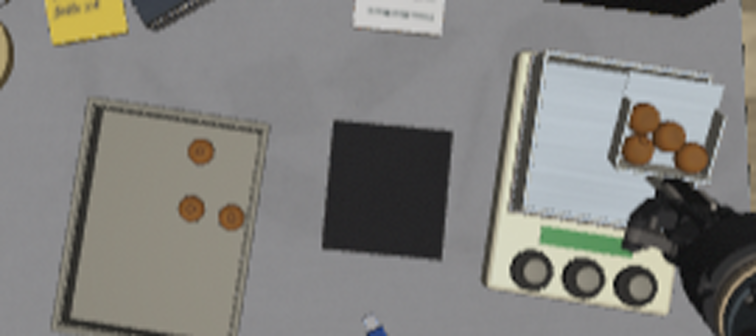

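The four beads are riding in the pan above the dish, and the three remaining ones still lie in the tote's right half. Lowering with reduced tilt.

```bash
python3 -c "
from h import *
plan(fr(S,-.055,0,.192),Y,8)"
python3 -m pendant '[[[0,0,0,0,0.3,0,0],[0,0,0,0,0.5,0,0],[0,0,0,0,0.5,0,0],[0,0,0,0,0.5,0,0],[0.0035,0,0.02,0,0,0,0],[0.0035,0,0.025,0,0,0,0],[0.0035,0,0.023,0,0,0,0],[0.0035,0,0.012,0,0,0,0],[0,0,0,0,0,0,0],[0,0,0,0,0,0,0]]]'
python3 -c "
from h import *
plan(fr(S,-.041,0,.179),Y,-30,False)"
```

```text
turn total [-0.007  1.82   0.009] n 2 row [-0.0033  0.9098  0.0043]
shift total [ 0.0116 -0.0005  0.0855] n 2 row [ 0.00581 -0.00024  0.04274] mm [ 9.3 -0.4 68.4] q [-0.19  0.22  1.97  0.01  0.59 -1.59] t 15.0
t: 16.0
tcp_pos: [0.4927, 0.0179, 0.1968]
tool_rot: [0.089, 0.993, -0.007, 0.072]
force: [0.1, 0.0, -2.2]
finger_gap: 0.198
gripper_force: 79.2
turn total [-0.01   5.564  0.006] n 6 row [-0.0017  0.9273  0.001 ]
shift total [-0.0157 -0.0003  0.0247] n 1 row [-0.01569 -0.00034  0.02474] mm [-12.6  -0.3  19.8] q [-0.19  0.38  1.91  0.    0.71 -1.58] t 16.0
```

```bash
python3 -m pendant '[[[-0.0015,0,0.0025,0,0.4,0,0],[-0.0015,0,0.0025,0,0.4,0,0],[-0.0015,0,0.0025,0,0.4,0,0],[-0.0015,0,0.0025,0,0.4,0,0],[-0.0015,0,0.0025,0,0.4,0,0],[-0.0015,0,0.0025,0,0.4,0,0],[-0.0015,0,0.0015,0,0.4,0,0],[-0.0015,0,0.0015,0,0.4,0,0],[-0.0015,0,0.001,0,0.4,0,0],[-0.0015,0,0.001,0,0.4,0,0],[-0.0015,0,0.001,0,0.4,0,0],[-0.0015,0,0.001,0,0.4,0,0],[-0.0015,0,0.001,0,0.4,0,0],[-0.0015,0,0.001,0,0.4,0,0],[0,0,0,0,0,0,0],[0,0,0,0,0,0,0],[0,0,0,0,0,0,0],[0,0,0,0,0,0,0]]]'
python3 -c "
from h import *
plan(fr(S,-.041,0,.179),Y,-30,False);print(monitor.sense()['force'])
s=snap('top'); a=s['pixels'][140:260,230:500,::-1]; s=snap('scene'); b=s['pixels'][220:360,310:500,::-1]
a=cv2.resize(a,(640,284));b=cv2.resize(b,(400,294));c=np.zeros((580,640,3),np.uint8);c[:284]=a;c[286:580,:400]=b;cv2.imwrite('pics/t9.png',c)"
```

```text
t: 17.8
tcp_pos: [0.5065, 0.0151, 0.1755]
tool_rot: [0.087, 0.962, 0.023, -0.26]
force: [-1.3, 0.1, -2.4]
finger_gap: 0.201
gripper_force: 79.1
turn total [-0.009 -0.03  -0.002] n 1 row [-0.0093 -0.0302 -0.0018]
shift total [ 0.0009  0.0001 -0.0046] n 1 row [ 9.40e-04  6.00e-05 -4.56e-03] mm [ 0.8  0.1 -3.6] q [-0.19  0.68  1.47 -0.01  1.52 -1.58] t 17.8
[-1.27066472  0.07561291 -2.44723988]
```

View pics/t9.png

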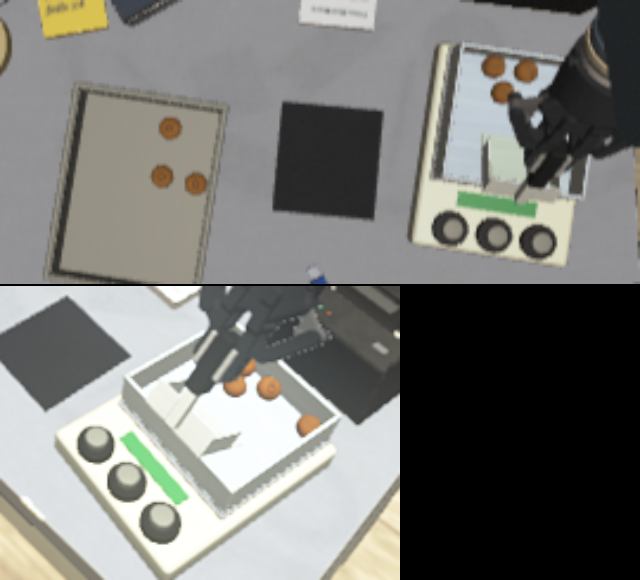

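All four beads lie in the dish: three at the far left (495,65), (525,70), (502,92) in the upper image, and one at the right, visible in the scene view at (308,426). The pan is empty. Next I lift, level out, and go back for the right corner.

```bash
python3 -m pendant '[[[0.010,0,-0.018,0,0,0,0],[0.021,0,-0.036,0,0,0,0],[0.021,0,-0.036,0,0,0,0],[0.01,0,-0.018,0,0,0,0],[0,0,0,0,-0.88,0,0],[0,0,0,0,-0.88,0,0],[0,0,0,0,-0.88,0,0],[0,0,0,0,-0.88,0,0],[0,0,0,0,-0.88,0,0],[0,0,0,0,0,0,0],[0,0,0,0,0,0,0]]]'
python3 -c "
from h import *
plan(fr(C,-.0835,-.038,.25),Y)"
```

```text
t: 19.0
tcp_pos: [0.5069, 0.0151, 0.2749]
tool_rot: [0.09, 0.996, -0.0, -0.001]
force: [0.3, 0.1, -2.0]
finger_gap: 0.2
gripper_force: 79.2
turn total [-0.009 -0.018  0.002] n 1 row [-0.0091 -0.0184  0.0024]
shift total [0.2297 0.4613 0.0312] n 10 row [0.02297 0.04613 0.00312] mm [183.8 369.1  24.9] q [-0.19  0.33  1.69 -0.    1.13 -1.58] t 19.0
```

```bash
python3 -m pendant '[[[0.0115,0.023,0,0,0,0,0],[0.023,0.0461,0,0,0,0,0],[0.023,0.0461,0,0,0,0,0],[0.023,0.0461,0,0,0,0,0],[0.023,0.0461,0,0,0,0,0],[0.023,0.0461,0,0,0,0,0],[0.023,0.0461,0,0,0,0,0],[0.023,0.0461,0,0,0,0,0],[0.023,0.0461,0,0,0,0,0],[0.023,0.0461,0,0,0,0,0],[0.0115,0.023,0,0,0,0,0],[0,0,0.04,0,0,0,0],[0,0,0.04,0,0,0,0],[0,0,0.04,0,0,0,0],[0,0,0.03,0,0,0,0],[0,0,0,0,0,0,0],[0,0,0,0,0,0,0]]]'
python3 -c "
from h import *
plan(fr(C,-.0835,-.038,.0915),Y)
s=snap('top'); m=beads(s); n,l,st,c=cv2.connectedComponentsWithStats(m)
for i in range(1,n):
    if st[i,4]>8 and c[i][1]>160 and c[i][0]<340: print(c[i].round(1),st[i,4],intote(plane(s,c[i],.018)[0]).round(4))
"
```

```text
t: 20.7
tcp_pos: [0.3929, 0.411, 0.1538]
tool_rot: [0.09, 0.996, -0.001, -0.001]
force: [-0.1, -0.0, -1.8]
finger_gap: 0.198
gripper_force: 79.1
turn total [-0.016 -0.014 -0.   ] n 1 row [-0.0159 -0.014  -0.0002]
shift total [ 0.001  -0.0001  0.0779] n 2 row [ 5.000e-04 -6.000e-05  3.895e-02] mm [ 0.8 -0.1 62.3] q [ 0.61  0.58  1.66 -0.    0.91 -0.78] t 20.7
[301.3 193.7] 59 [ 0.079  -0.0241  0.018 ]
[298.  214.3] 60 [ 0.0214 -0.0238  0.018 ]
[312.2 217.4] 59 [ 0.0189 -0.0638  0.018 ]
```

Position is right and the beads have not moved. Descending, then pushing into the right corner.

```bash
python3 -m pendant '[[[0,0,0.03,0,0,0,0],[0,0,0.03,0,0,0,0],[0,0,0.01,0,0,0,0],[0,0,0.005,0,0,0,0],[0,0,0.003,0,0,0,0],[0,0,0,0,0,0,0]]]'
python3 -c "
from h import *
st=monitor.sense();print(st['force'],intote(st['tcp_pos']).round(4))"
python3 -m pendant '[[[-0.004,0,0.0005,0,0,0,0],[-0.008,0,0,0,0,0,0],[-0.009,0,0,0,0,0,0],[-0.009,0,0,0,0,0,0],[-0.009,0,0,0,0,0,0],[-0.009,0,0,0,0,0,0],[-0.009,0,0,0,0,0,0],[-0.009,0,0,0,0,0,0],[-0.009,0,0,0,0,0,0],[-0.009,0,0,0,0,0,0],[-0.009,0,0,0,0,0,0],[-0.008,0,0,0,0,0,0],[0,0,0,0,0,0,0]]]'
python3 -c "
from h import *
st=monitor.sense();print(st['force'],intote(st['tcp_pos']).round(4))
plan(fr(C,.0245,-.038,.0908),Y)"
```

```text
t: 21.35
tcp_pos: [0.3926, 0.4109, 0.0927]
tool_rot: [0.09, 0.996, 0.0, 0.0]
force: [-0.4, -0.9, -1.6]
finger_gap: 0.203
gripper_force: 79.1
[-0.35073928 -0.91703618 -1.56022374] [-0.0829 -0.038   0.0927]
t: 22.65
tcp_pos: [0.4727, 0.396, 0.0915]
tool_rot: [0.09, 0.996, -0.0, 0.0]
force: [-0.5, 0.5, -2.9]
finger_gap: 0.202
gripper_force: 79.1
[-0.50178366  0.48448654 -2.91782903] [-0.0014 -0.0384  0.0915]
turn total [-0.003  0.003 -0.004] n 1 row [-0.0027  0.0027 -0.0043]
shift total [-0.0324  0.0005  0.0008] n 1 row [-0.03241  0.00051  0.00083] mm [-25.9   0.4   0.7] q [ 0.52  0.72  1.57 -0.    0.85 -0.87] t 22.6
```

```bash
python3 -m pendant '[[[-0.006,0,0.001,0,0,0,0],[-0.006,0,0,0,0,0,0],[-0.006,0,0,0,0,0,0],[-0.006,0,0,0,0,0,0],[-0.006,0,0,0,0,0,0],[-0.003,0,0,0,0,0,0],[0,0,0,0,0,0,0],[0,0,0,0,0,0,0]]]'
python3 -c "
from h import *
st=monitor.sense();print(st['force'],intote(st['tcp_pos']).round(4))
s=snap('top'); m=beads(s); n,l,st,c=cv2.connectedComponentsWithStats(m)
for i in range(1,n):
    if st[i,4]>8 and c[i][1]>160 and c[i][0]<340: print(c[i].round(1),st[i,4],intote(plane(s,c[i],.019)[0]).round(4))
"
```

```text
t: 23.45
tcp_pos: [0.4978, 0.3913, 0.0908]
tool_rot: [0.09, 0.996, -0.0, -0.0]
force: [-2.9, -1.0, 4.3]
finger_gap: 0.205
gripper_force: 80.1
[-2.92545808 -0.99676191  4.34315051] [ 0.0241 -0.0385  0.0908]
[316.4 190.2] 51 [ 0.0946 -0.0639  0.019 ]
```

```bash
python3 -m pendant '[[[0.0050,0,-0.001,0,-0.5,0,0],[0.0055,0,-0.001,0,-0.5,0,0],[0.0058,0,-0.001,0,-0.5,0,0],[0.006,0,-0.001,0,-0.5,0,0],[0.006,0,-0.001,0,-0.5,0,0],[0.006,0,-0.001,0,-0.5,0,0],[0,0,0,0,0,0,0],[0,0,0,0,0,0,0]]]'
python3 -c "
from h import *
st=monitor.sense();print(st['force'],intote(st['tcp_pos']).round(4))
s=snap('top','t10'); cv2.imwrite('pics/t10.png',cv2.resize(s['pixels'][140:280,230:500,::-1],None,fx=2.9,fy=2.9,interpolation=2))"
```

```text
t: 24.3
tcp_pos: [0.4702, 0.3965, 0.0904]
tool_rot: [0.088, 0.98, -0.016, 0.177]
force: [0.2, -0.2, -1.5]
finger_gap: 0.201
gripper_force: 79.2
[ 0.2209143  -0.19147009 -1.53561264] [-0.004  -0.0383  0.0904]
```

View pics/t10.png

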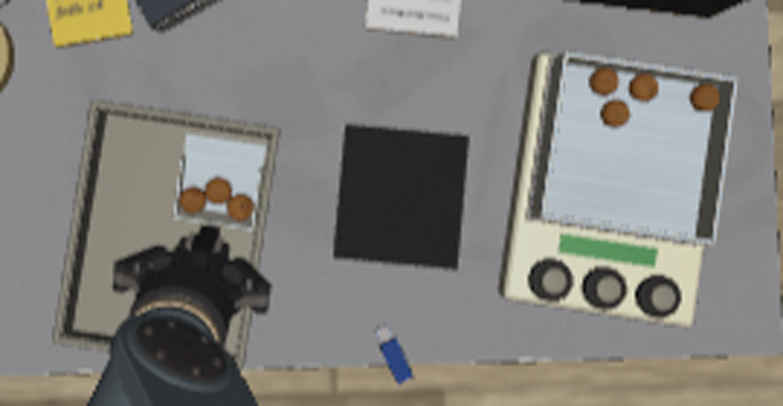

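The last three beads are in the tilted pan, the tote is otherwise empty, and four beads rest in the dish. Carrying over.

```bash
python3 -m pendant '[[[-0.003,0,-0.01,0,0,0,0],[-0.006,0,-0.02,0,0,0,0],[-0.0107,0,-0.034,0,0,0,0],[-0.0107,0,-0.034,0,0,0,0],[-0.0107,0,-0.034,0,0,0,0],[-0.0107,0,-0.034,0,0,0,0],[-0.008,0,-0.024,0,0,0,0],[-0.0045,0,-0.012,0,0,0,0],[0,0,0,0,0,0,0]]]'
python3 -c "
from h import *
plan(fr(S,-.055,0,.26))"
```

```text
t: 25.25
tcp_pos: [0.4628, 0.3984, 0.2628]
tool_rot: [0.089, 0.98, -0.015, 0.179]
force: [0.7, 0.2, -1.4]
finger_gap: 0.199
gripper_force: 79.1
shift total [-0.1147 -0.4615  0.0458] n 9 row [-0.01274 -0.05128  0.00509] mm [ -91.7 -369.2   36.7] q [ 0.65  0.43  1.62 -0.35  0.87 -0.55] t 25.2
```

```bash
python3 -m pendant '[[[-0.003,-0.012,0.001,0,0,0,0],[-0.006,-0.024,0.0024,0,0,0,0],[-0.009,-0.036,0.0036,0,0,0,0],[-0.009,-0.036,0.0036,0,0,0,0],[-0.009,-0.036,0.0036,0,0,0,0],[-0.009,-0.036,0.0036,0,0,0,0],[-0.009,-0.036,0.0036,0,0,0,0],[-0.009,-0.036,0.0036,0,0,0,0],[-0.009,-0.036,0.0036,0,0,0,0],[-0.009,-0.036,0.0036,0,0,0,0],[-0.009,-0.036,0.0036,0,0,0,0],[-0.009,-0.036,0.0036,0,0,0,0],[-0.008,-0.031,0.003,0,0,0,0],[-0.005,-0.022,0.002,0,0,0,0],[-0.003,-0.012,0.001,0,0,0,0],[0,0,0,0,0,0,0]]]'
python3 -m pendant '[[[0,0,0,0,0.3,0,0],[0,0,0,0,0.5,0,0],[0,0,0,0,0.5,0,0],[0,0,0,0,0.5,0,0],[0.0035,0,0.02,0,0,0,0],[0.0035,0,0.025,0,0,0,0],[0.0035,0,0.023,0,0,0,0],[0.0035,0,0.012,0,0,0,0],[0,0,0,0,0,0,0],[0,0,0,0,0,0,0]]]'
python3 -c "
from h import *
plan(fr(S,-.041,0,.179),Y,-30,False)"
```

```text
t: 26.85
tcp_pos: [0.4919, 0.0158, 0.2577]
tool_rot: [0.09, 0.98, -0.017, 0.176]
force: [-0.4, -0.3, -1.8]
finger_gap: 0.199
gripper_force: 79.2
t: 27.85
tcp_pos: [0.4912, 0.0179, 0.1942]
tool_rot: [0.089, 0.993, -0.007, 0.071]
force: [0.5, 1.1, -2.8]
finger_gap: 0.203
gripper_force: 79.2
turn total [-1.100e-02  5.555e+00  3.000e-03] n 6 row [-1.800e-03  9.259e-01  5.000e-04]
shift total [-0.018   0.0001  0.0218] n 1 row [-1.797e-02  8.000e-05  2.180e-02] mm [-14.4   0.1  17.4] q [-0.19  0.39  1.91  0.    0.7  -1.58] t 27.9
```

```bash
python3 -m pendant '[[[-0.0015,0,0.002,0,0.4,0,0],[-0.0015,0,0.002,0,0.4,0,0],[-0.0015,0,0.002,0,0.4,0,0],[-0.0015,0,0.002,0,0.4,0,0],[-0.0015,0,0.002,0,0.4,0,0],[-0.0015,0,0.002,0,0.4,0,0],[-0.0015,0,0.0015,0,0.4,0,0],[-0.0015,0,0.001,0,0.4,0,0],[-0.0015,0,0.001,0,0.4,0,0],[-0.0015,0,0.001,0,0.4,0,0],[-0.0015,0,0.001,0,0.4,0,0],[-0.0015,0,0.001,0,0.4,0,0],[-0.0015,0,0.001,0,0.4,0,0],[-0.0015,0,0.001,0,0.4,0,0],[0,0,0,0,0,0,0],[0,0,0,0,0,0,0],[0,0,0,0,0,0,0],[0,0,0,0,0,0,0]]]'
python3 -m pendant '[[[0.010,0,-0.018,0,0,0,0],[0.021,0,-0.036,0,0,0,0],[0.021,0,-0.036,0,0,0,0],[0.01,0,-0.018,0,0,0,0],[0,0,0,0,-0.88,0,0],[0,0,0,0,-0.88,0,0],[0,0,0,0,-0.88,0,0],[0,0,0,0,-0.88,0,0],[0,0,0,0,-0.88,0,0],[0,0,0,0,0,0,0],[0,0,0,0,0,0,0]]]'
python3 -c "
from h import *
M=np.array([.512,.212,0]); yaw=-7.
e=R.from_euler('z',yaw,degrees=True).apply([.0425,0,0])
plan(M-e+[0,0,.25],yaw)
s=snap('top','t11'); cv2.imwrite('pics/t11.png',cv2.resize(s['pixels'][140:280,230:500,::-1],None,fx=2.9,fy=2.9,interpolation=2))"
```

```text
t: 29.65
tcp_pos: [0.5053, 0.0152, 0.1759]
tool_rot: [0.087, 0.962, 0.023, -0.26]
force: [-0.1, -0.2, -2.2]
finger_gap: 0.201
gripper_force: 79.2
t: 30.75
tcp_pos: [0.5057, 0.0152, 0.2756]
tool_rot: [0.09, 0.996, -0.0, -0.001]
force: [0.7, 0.2, -1.6]
finger_gap: 0.203
gripper_force: 79.2
turn total [-0.009 -0.017 -0.478] n 1 row [-0.0085 -0.0169 -0.4778]
shift total [0.0753 0.2451 0.032 ] n 5 row [0.01506 0.04902 0.00639] mm [ 60.2 196.1  25.6] q [-0.19  0.33  1.69 -0.    1.13 -1.58] t 30.8
```

View pics/t11.png

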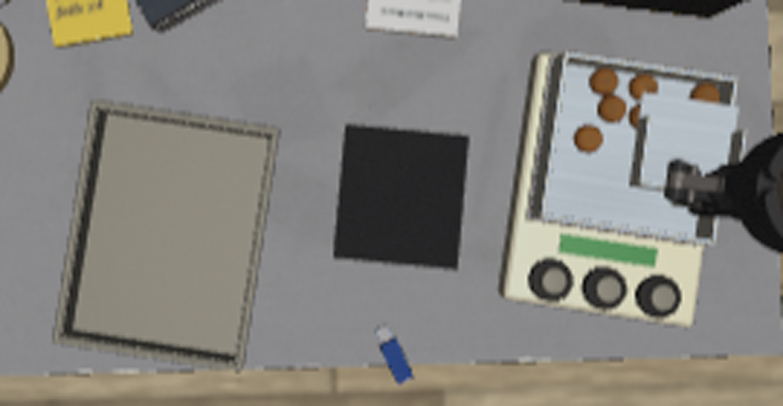

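The tote and pan are empty. Six beads are visible in the dish, the rest hidden below the pan. Moving to the mat, then counting.

```bash
python3 -m pendant '[[[0,0,0,0,0,-0.478,0],[0.015,0.049,0,0,0,0,0],[0.015,0.049,0,0,0,0,0],[0.015,0.049,0,0,0,0,0],[0.015,0.049,0,0,0,0,0],[0.0152,0.049,0,0,0,0,0],[0,0,0.04,0,0,0,0],[0,0,0.04,0,0,0,0],[0,0,0.04,0,0,0,0],[0,0,0.04,0,0,0,0],[0,0,0,0,0,0,0],[0,0,0,0,0,0,0]]]'
python3 -c "
from h import *
M=np.array([.512,.212,0]); yaw=-7.
e=R.from_euler('z',yaw,degrees=True).apply([.0425,0,0])
plan(M-e+[0,0,.0905],yaw)
s=snap('top'); m=beads(s); n,l,st,c=cv2.connectedComponentsWithStats(m)
for i in range(1,n):
    if st[i,4]>8 and c[i][1]>140 and c[i][1]<280: print(c[i].round(1),st[i,4],R.from_euler('z',-Y,degrees=True).apply(plane(s,c[i],.057)[0]-S).round(4))
"
```

```text
t: 32.0
tcp_pos: [0.4711, 0.2169, 0.1464]
tool_rot: [0.061, 0.998, -0.001, -0.001]
force: [0.3, 0.0, -1.7]
finger_gap: 0.196
gripper_force: 79.5
turn total [-0.013 -0.02  -0.002] n 1 row [-0.0128 -0.0197 -0.0019]
shift total [0.0017 0.0001 0.0699] n 2 row [8.300e-04 6.000e-05 3.497e-02] mm [ 1.3  0.1 55.9] q [ 0.22  0.53  1.79 -0.    0.82 -1.23] t 32.0
[439.2 172.3] 131 [0.0467 0.0266 0.057 ]
[451.4 169.8] 65 [ 0.0582 -0.0042  0.057 ]
[472.9 172.8] 67 [ 0.0586 -0.0614  0.057 ]
[451.6 179.7] 63 [ 0.0321 -0.0083  0.057 ]
[467.5 182. ] 64 [ 0.0323 -0.0506  0.057 ]
[432.4 187.4] 62 [0.0042 0.0388 0.057 ]
```

All 7 beads are in the dish; the 131-pixel blob is two touching beads, and every position lies inside the walls. Setting the scoop down.

```bash
python3 -m pendant '[[[0.0015,0,0.03,0,0,0,0],[0,0,0.025,0,0,0,0],[0,0,0.01,0,0,0,0],[0,0,0.003,0,0,0,0],[0,0,0.0025,0,0,0,0],[0,0,0,0,0,0,0],[0,0,0,0,0,0,0]]]'
python3 -c "
from h import *
st=monitor.sense();print(st['force'],st['tcp_pos'])"
```

```text
t: 32.75
tcp_pos: [0.4696, 0.2171, 0.0914]
tool_rot: [0.061, 0.998, -0.0, 0.0]
force: [-0.1, -0.2, -2.4]
finger_gap: 0.2
gripper_force: 79.7
[-0.08120254 -0.18929513 -2.37407143] [0.46961171 0.21710263 0.09135515]
```

```bash
python3 -m pendant '[[[0,0,0.0015,0,0,0,0],[0,0,0.001,0,0,0,0],[0,0,0,0,0,0,0]]]'
python3 -m pendant '[[[0,0,0,0,0,0,0.4],[0,0,0,0,0,0,0.6],[0,0,0,0,0,0,1],[0,0,0,0,0,0,1],[0,0,0,0,0,0,1],[0,0,0,0,0,0,1],[0,0,0,0,0,0,1],[0,0,-0.03,0,0,0,1],[0,0,-0.06,0,0,0,1],[0,0,-0.06,0,0,0,1],[0,0,-0.04,0,0,0,1],[0,0,0,0,0,0,1],[0,0,0,0,0,0,1]]]'
python3 -c "
from h import *
s=snap('wrist'); W=world(s); z=W[...,2]
m=(z>.112)&(z<.126)&(s['depth']>0)
n,l,st,c=cv2.connectedComponentsWithStats(m.astype(np.uint8))
for i in range(1,n):
    if st[i,4]>100: print('grip top',c[i].round(1),st[i,4],rect(W[l==i]),np.median(W[l==i][:,2]))
g=s['pixels'].max(2); m=((g<45)&(z>0.001)&(z<.008)&(W[...,0]>.42)&(W[...,0]<.6)&(W[...,1]>.13)&(W[...,1]<.3))
print('mat',rect(W[m]))
plan([.4205,.032,.2],Y)"
```

```text
t: 33.05
tcp_pos: [0.4692, 0.217, 0.0896]
tool_rot: [0.061, 0.998, -0.0, 0.0]
force: [-1.6, -1.1, 5.9]
finger_gap: 0.201
gripper_force: 80.7
t: 34.35
tcp_pos: [0.4691, 0.2171, 0.2411]
tool_rot: [0.061, 0.998, -0.0, 0.0]
force: [0.1, 0.6, -1.2]
finger_gap: 1.001
gripper_force: 0.0
grip top [295.6 121. ] 347 (array([401.5, 203.5]), array([15.7, 19.8]), 82.6) 0.1136053344877267
mat (array([512.2, 212.5]), array([117.6, 126.5]), 83.1)
turn total [-0.013 -0.018  0.479] n 1 row [-0.0125 -0.0179  0.4793]
shift total [ 0.0175 -0.2381  0.0499] n 5 row [ 0.0035  -0.04762  0.00999] mm [  14.  -190.5   39.9] q [ 0.22  0.39  1.71 -0.    1.05 -1.23] t 34.4
```

The grip top is not where I set it down, so the scoop may have been knocked. I measure it from the top camera.

```bash
cat > scoop.py <<'E'
from h import *
def look(n,lo=.02):
    s=snap(n); W=world(s); z=W[...,2]
    roi=(W[...,0]>.34)&(W[...,0]<.63)&(W[...,1]>.13)&(W[...,1]<.31)&(s["depth"]>0)
    for a,b in ((.008,.05),(.05,.105),(.105,.135)):
        m=(roi&(z>a)&(z<b)).astype(np.uint8); k,l,st,c=cv2.connectedComponentsWithStats(m)
        for i in range(1,k):
            if st[i,4]>15: P=W[l==i]; print(n,(a,b),c[i].round(),st[i,4],rect(P),"z",np.percentile(P[:,2],[5,50,95]).round(4))
if __name__=="__main__": look("top"); look("wrist"); print(monitor.sense()["tcp_pos"])
E
python3 scoop.py
```

```text
top (0.008, 0.05) [369. 213.] 47 (array([493.8, 208.8]), array([34.7, 13.7]), 81.2) z [0.0081 0.0106 0.0133]
wrist (0.008, 0.05) [315.  78.] 598 (array([358.6, 222.7]), array([45.5, 17.8]), 23.0) z [0.0084 0.0096 0.011 ]
wrist (0.008, 0.05) [299. 178.] 846 (array([463.9, 193.7]), array([75.8, 75.8]), 81.2) z [0.0081 0.0147 0.034 ]
wrist (0.05, 0.105) [308. 141.] 61 (array([420.6, 208.9]), array([ 2.7, 23.9]), 86.4) z [0.0594 0.0838 0.1037]
wrist (0.105, 0.135) [296. 143.] 695 (array([419.1, 200.9]), array([17.5, 26. ]), 81.5) z [0.116  0.1193 0.1208]
[0.46794708 0.21676285 0.23892218]
```

The scoop was knocked about 50 mm back. Its grip is now at (0.419,0.201), upright, with yaw -8.5°. It must be regrasped and re-placed.

```bash
python3 -m pendant '[[[0,0,0,0,0,0,1],[0,0,0,0,0,0,1]]]' >/dev/null
python3 - <<'E'
from scoop import *
look("wrist"); plan([.419,.2009,.15],-8.5)
E
```

```text
wrist (0.008, 0.05) [315.  77.] 596 (array([357.4, 222.1]), array([42.7, 17.9]), 22.5) z [0.0083 0.0096 0.011 ]
wrist (0.008, 0.05) [301. 180.] 3070 (array([460.6, 194.2]), array([76.1, 79.5]), 81.0) z [0.0087 0.0144 0.0303]
wrist (0.05, 0.105) [302. 135.] 213 (array([409., 203.]), array([16.7, 30.6]), 81.1) z [0.0579 0.0818 0.1024]
wrist (0.105, 0.135) [296. 118.] 705 (array([399.8, 203.8]), array([18. , 26.7]), 81.2) z [0.1081 0.1122 0.1148]
turn total [-0.014 -0.023  0.217] n 1 row [-0.0142 -0.0229  0.2171]
shift total [ 0.0586 -0.029   0.112 ] n 3 row [ 0.01952 -0.00968  0.03732] mm [ 46.9 -23.2  89.6] q [ 0.22  0.39  1.71 -0.    1.05 -1.23] t 34.8
```

Run:
```python
from scoop import *
for k in range(3):
    s=snap("wrist"); W=world(s); z=W[...,2]
    for nm,lo,hi,x0,x1 in (("top",.104,.13,.37,.45),("pan",.004,.028,.44,.5)):
        m=(z>lo)&(z<hi)&(W[...,0]>x0)&(W[...,0]<x1)&(W[...,1]>.165)&(W[...,1]<.225)&(s["depth"]>0)
        if nm=="pan": m&=s["pixels"].min(2)>100
        P=W[m]; c=np.median(P,0); n=np.linalg.svd(P-c,full_matrices=False)[2][2]; n*=np.sign(n[2])
        print(nm,m.sum(),P.mean(0).round(4),rect(P),"normal",n.round(3),"tiltback deg",np.degrees(np.arctan2(-n[0],n[2])).round(1))
```

```text
top 707 [0.4051 0.2029 0.1143] (array([405.6, 202.2]), array([18. , 27.1]), 81.5) normal [-0.071  0.096  0.993] tiltback deg 4.1
pan 2494 [0.4694 0.1952 0.0102] (array([470., 195.]), array([60. , 59.9]), 0.0) normal [-0.161  0.019  0.987] tiltback deg 9.3
top 702 [0.4074 0.2026 0.1151] (array([407.7, 202. ]), array([18.1, 26.3]), 81.3) normal [-0.051  0.088  0.995] tiltback deg 3.0
pan 2480 [0.4695 0.1953 0.0097] (array([470., 195.]), array([60. , 59.9]), 0.0) normal [-0.142  0.016  0.99 ] tiltback deg 8.2
top 707 [0.4063 0.2027 0.1147] (array([406.7, 202.1]), array([18.1, 27.1]), 81.2) normal [-0.067  0.11   0.992] tiltback deg 3.8
pan 2476 [0.4696 0.1952 0.0099] (array([470., 195.]), array([59.9, 59.9]), 89.9) normal [-0.15   0.016  0.988] tiltback deg 8.7
```

The scoop has settled leaning back 8.5°, with its heel on the table and its front on the mat edge. I match the tool tilt and regrasp.

```bash
python3 -c "
from h import *
plan([.4005,.2036,.153],-8.7,8.5)"
```

```text
turn total [ 0.008 -1.249  0.247] n 2 row [ 0.0038 -0.6245  0.1235]
shift total [ 0.0974 -0.0296  0.0956] n 3 row [ 0.03245 -0.00985  0.03185] mm [ 77.9 -23.7  76.4] q [ 0.22  0.39  1.71 -0.    1.05 -1.23] t 34.9
```

```bash
python3 -m pendant '[[[0,0,0,0,-0.6245,0.1235,1],[0,0,0,0,-0.6245,0.1235,1],[0.0325,-0.01,0,0,0,0,1],[0.0325,-0.01,0,0,0,0,1],[0.0325,-0.01,0,0,0,0,1],[0,0,0.032,0,0,0,1],[0,0,0.032,0,0,0,1],[0,0,0.031,0,0,0,1],[0,0,0,0,0,0,1],[0,0,0,0,0,0,1]]]'
python3 - <<'E'
from scoop import *
s=snap("wrist"); W=world(s); z=W[...,2]
m=(z>.104)&(z<.13)&(W[...,0]>.37)&(W[...,0]<.45)&(W[...,1]>.165)&(W[...,1]<.235)&(s["depth"]>0)
P=W[m]; print(m.sum(),P.mean(0).round(4),rect(P))
plan([.411,.2018,.083],-8.7,8.5)
E
```

```text
t: 35.9
tcp_pos: [0.4004, 0.2034, 0.1537]
tool_rot: [0.076, 0.994, -0.005, 0.074]
force: [-0.1, 0.0, 0.6]
finger_gap: 0.997
gripper_force: 0.0
1223 [0.3989 0.2033 0.1125] (array([400. , 203.1]), array([17.6, 24.6]), 81.5)
turn total [ 0.012  0.011 -0.001] n 1 row [ 0.0124  0.0114 -0.0014]
shift total [ 0.0004 -0.0002  0.0901] n 2 row [ 0.0002  -0.00011  0.04506] mm [ 0.3 -0.2 72.1] q [ 0.26  0.42  2.03 -0.11  0.55 -1.07] t 36.0
```

```bash
python3 -m pendant '[[[0.002,0,0.045,0,-0.1,0,1],[0.002,0,0.041,0,0,0,1],[0,0,0,0,0,0,1],[0,0,0,0,0,0,0],[0,0,0,0,0,0,0],[0,0,0,0,0,0,0],[0,0,0,0,0,0,0],[0,0,0,0,0,0,0],[0,0,0,0,0,0,0],[0,0,0,0,0,0,0],[0,0,0,0,0,0,0],[0,0,-0.02,0,0,0,0],[0,0,-0.03,0,0,0,0],[0,0,-0.03,0,0,0,0],[0,0,0,0,0,0,0],[0,0,0,0,0,0,0]]]' 60
python3 - <<'E'
from scoop import *
s=snap("wrist"); W=world(s); z=W[...,2]; print(monitor.sense()["tcp_pos"])
m=(z>.04)&(z<.12)&(W[...,0]>.40)&(W[...,0]<.56)&(W[...,1]>.13)&(W[...,1]<.27)&(s["depth"]>0)
P=W[m]; print(m.sum(),rect(P),np.percentile(P[:,2],[2,50,98]).round(3))
plan([.47,.2165,.15],-7,0)
E
```

```text
t: 37.55
tcp_pos: [0.3975, 0.2039, 0.1487]
tool_rot: [0.076, 0.994, -0.005, 0.081]
force: [0.4, -0.0, -1.7]
finger_gap: 0.202
gripper_force: 59.0
[0.39724102 0.20368645 0.14805182]
2290 (array([420.8, 200. ]), array([76.1, 41. ]), 80.9) [0.065 0.078 0.093]
turn total [-0.013  1.336 -0.247] n 2 row [-0.0065  0.668  -0.1233]
shift total [-0.0883  0.027  -0.0024] n 2 row [-0.04416  0.01349 -0.00122] mm [-70.7  21.6  -1.9] q [ 0.26  0.43  2.05 -0.13  0.51 -1.05] t 37.6
```

```bash
python3 -m pendant '[[[0,0,0,0,0.668,-0.123,0],[0,0,0,0,0.668,-0.123,0],[-0.044,0.0135,0,0,0,0,0],[-0.044,0.0135,0,0,0,0,0],[0,0,0,0,0,0,0],[0,0,0,0,0,0,0]]]'
python3 - <<'E'
from scoop import *
s=snap("top"); W=world(s); z=W[...,2]
m=(z>.045)&(z<.12)&(W[...,0]>.45)&(W[...,0]<.6)&(W[...,1]>.13)&(W[...,1]<.29)&(s["depth"]>0)&(s["pixels"].min(2)>90)
P=W[m]; c=P.mean(0); n=np.linalg.svd(P-c,full_matrices=False)[2][2]
print(m.sum(),rect(P),np.percentile(P[:,2],[2,25,50,75,98]).round(3),n.round(3))
plan([.4695,.2170,.0925],-7,0)
E
```

```text
t: 38.2
tcp_pos: [0.4699, 0.2163, 0.1468]
tool_rot: [0.061, 0.998, -0.001, -0.001]
force: [-0.7, -0.6, -2.3]
finger_gap: 0.204
gripper_force: 59.0
490 (array([518.2, 209.1]), array([76.4, 55.7]), 83.3) [0.057 0.059 0.061 0.062 0.082] [-0.014  0.028 -1.   ]
turn total [-0.024 -0.034 -0.004] n 1 row [-0.0242 -0.0336 -0.0038]
shift total [-0.0012  0.0012  0.0678] n 2 row [-0.00061  0.00059  0.03392] mm [-1.   0.9 54.3] q [ 0.22  0.53  1.79 -0.    0.82 -1.23] t 38.2
```

```bash
python3 -m pendant '[[[-0.001,0,0.03,0,0,0,0],[0,0,0.025,0,0,0,0],[0,0,0.007,0,0,0,0],[0,0,0.003,0,0,0,0],[0,0,0,0,0,0,0],[0,0,0,0,0,0,0]]]'; python3 -m pendant '[[[0,0,0.002,0,0,0,0],[0,0,0,0,0,0,0]]]'
```

```text
t: 38.85
tcp_pos: [0.4712, 0.2166, 0.0972]
tool_rot: [0.061, 0.998, -0.0, 0.001]
force: [-0.7, 0.2, -1.9]
finger_gap: 0.205
gripper_force: 58.9
t: 39.05
tcp_pos: [0.4712, 0.2166, 0.0953]
tool_rot: [0.061, 0.998, -0.0, 0.001]
force: [0.7, 0.2, -1.4]
finger_gap: 0.201
gripper_force: 58.9
```

```bash
python3 -m pendant '[[[0,0,0.002,0,0,0,0],[0,0,0,0,0,0,0]]]'; python3 -m pendant '[[[0,0,0.0015,0,0,0,0],[0,0,0,0,0,0,0]]]'; python3 -m pendant '[[[0,0,0.001,0,0,0,0],[0,0,0,0,0,0,0]]]'
```

```text
t: 39.25
tcp_pos: [0.4709, 0.2165, 0.0933]
tool_rot: [0.061, 0.998, -0.001, 0.0]
force: [0.2, -0.2, -1.6]
finger_gap: 0.2
gripper_force: 58.9
t: 39.45
tcp_pos: [0.4711, 0.2165, 0.0923]
tool_rot: [0.061, 0.998, -0.001, 0.0]
force: [-0.3, -0.2, 0.2]
finger_gap: 0.207
gripper_force: 59.5
t: 39.65
tcp_pos: [0.4711, 0.2165, 0.0922]
tool_rot: [0.061, 0.998, -0.001, 0.001]
force: [-1.6, -1.3, 7.3]
finger_gap: 0.202
gripper_force: 60.5
```

Contact at 0.092. Releasing, rising straight up and checking.

```bash
python3 -m pendant '[[[0,0,-0.0005,0,0,0,0.3],[0,0,0,0,0,0,0.5],[0,0,0,0,0,0,1],[0,0,0,0,0,0,1],[0,0,0,0,0,0,1],[0,0,0,0,0,0,1],[0,0,0,0,0,0,1],[0,0,-0.02,0,0,0,1],[0,0,-0.04,0,0,0,1],[0,0,-0.06,0,0,0,1],[0,0,-0.04,0,0,0,1],[0,0,0,0,0,0,1],[0,0,0,0,0,0,1]]]'
python3 scoop.py; python3 -c "
from h import *
plan([.4205,.032,.2],Y)"
```

```text
t: 40.95
tcp_pos: [0.471, 0.2167, 0.2203]
tool_rot: [0.061, 0.998, -0.0, 0.001]
force: [1.1, 0.1, -0.7]
finger_gap: 0.995
gripper_force: 0.0
top (0.008, 0.05) [355. 210.] 25 (array([506.1, 246.6]), array([ 5.5, 46.9]), 83.7) z [0.0084 0.0252 0.0279]
wrist (0.008, 0.05) [314.  72.] 684 (array([358.6, 222.7]), array([45.4, 17.9]), 23.0) z [0.0083 0.0096 0.0109]
wrist (0.008, 0.05) [295. 199.] 363 (array([494.5, 178.4]), array([24.1, 60.4]), 58.5) z [0.0092 0.0278 0.035 ]
wrist (0.008, 0.05) [349. 200.] 356 (array([506.3, 236.5]), array([26.3, 54.8]), 83.6) z [0.0097 0.0278 0.0349]
wrist (0.05, 0.105) [322. 183.] 202 (array([460.7, 217.4]), array([17.8,  4.2]), 82.2) z [0.0596 0.0839 0.1032]
wrist (0.105, 0.135) [322. 205.] 744 (array([471. , 216.2]), array([17.7, 24.9]), 83.5) z [0.1117 0.1201 0.1215]
[0.46983697 0.21642883 0.21854719]
turn total [-0.018 -0.015  0.478] n 1 row [-0.0178 -0.015   0.4782]
shift total [ 0.0195 -0.2378  0.0232] n 5 row [ 0.00389 -0.04757  0.00464] mm [  15.6 -190.3   18.5] q [ 0.22  0.42  1.73 -0.    1.   -1.23] t 41.0
```

The scoop stands upright with its pan centre at about (0.513,0.211), 1 mm from the mat centre. Next, the middle key.

```bash
python3 -m pendant '[[[0,0,-0.02,0,0,0.478,0],[0.0039,-0.0476,0,0,0,0,0],[0.0039,-0.0476,0,0,0,0,0],[0.0039,-0.0476,0,0,0,0,0],[0.0039,-0.0476,0,0,0,0,0],[0.0039,-0.0476,0,0,0,0,0],[0,0,0.04,0,0,0,0],[0,0,0.04,0,0,0,0],[0,0,0.05,0,0,0,0],[0,0,0.035,0,0,0,0],[0,0,0,0,0,0,0],[0,0,0,0,0,0,0],[0,0,0,0,0,0,0]]]'
python3 -c "
from h import *
plan([.4205,.032,.072],Y)
s=snap('top'); m=beads(s); n,l,st,c=cv2.connectedComponentsWithStats(m)
for i in range(1,n):
    if st[i,4]>8 and c[i][1]>140 and c[i][1]<280: print(c[i].round(1),st[i,4],R.from_euler('z',-Y,degrees=True).apply(plane(s,c[i],.057)[0]-S).round(4))"
```

```text
t: 42.35
tcp_pos: [0.4221, 0.0319, 0.1046]
tool_rot: [0.09, 0.996, -0.001, 0.001]
force: [-0.3, -0.8, 0.1]
finger_gap: -0.001
gripper_force: 0.0
turn total [-0.01   0.017  0.002] n 1 row [-0.0098  0.0171  0.002 ]
shift total [ 0.002  -0.0003  0.0407] n 1 row [ 0.00199 -0.00029  0.04072] mm [ 1.6 -0.2 32.6] q [-0.19  0.53  2.05 -0.    0.55 -1.58] t 42.4
[439.2 172.2] 132 [0.0469 0.0266 0.057 ]
[451.4 169.8] 65 [ 0.0582 -0.0042  0.057 ]
[472.9 172.8] 67 [ 0.0586 -0.0614  0.057 ]
[451.6 179.7] 63 [ 0.0321 -0.0083  0.057 ]
[467.5 182. ] 64 [ 0.0323 -0.0506  0.057 ]
[432.4 187.4] 62 [0.0042 0.0388 0.057 ]
```

All beads are still in the dish. Pressing the middle key.

```bash
python3 -m pendant '[[[0.002,0,0.02,0,0,0,0],[0,0,0.02,0,0,0,0],[0,0,0.004,0,0,0,0],[0,0,0.003,0,0,0,0],[0,0,0.003,0,0,0,0],[0,0,0,0,0,0,0],[0,0,0,0,0,0,0]]]'
```

```text
t: 43.1
tcp_pos: [0.4205, 0.0322, 0.0645]
tool_rot: [0.09, 0.996, -0.001, 0.001]
force: [-0.6, 1.3, 3.1]
finger_gap: 0.001
gripper_force: 1.8
```

```bash
python3 -m pendant '[[[0,0,0.0012,0,0,0,0],[0,0,0,0,0,0,0],[0,0,0,0,0,0,0]]]'; python3 -m pendant '[[[0,0,-0.02,0,0,0,0],[0,0,-0.03,0,0,0,0],[0,0,0,0,0,0,0],[0,-0.031,0,0,0,0,0],[0,-0.0315,0,0,0,0,0],[0,0,0,0,0,0,0],[0,0,0,0,0,0,0]]]'
python3 -c "
from h import *
plan([.411,-.0173,.072],Y)"
```

```text
t: 43.4
tcp_pos: [0.4204, 0.0322, 0.0639]
tool_rot: [0.09, 0.996, -0.001, 0.001]
force: [-0.9, -0.0, 12.2]
finger_gap: 0.004
gripper_force: 6.2
t: 44.1
tcp_pos: [0.4108, -0.0171, 0.1025]
tool_rot: [0.091, 0.996, -0.0, -0.0]
force: [-0.3, 0.1, 0.7]
finger_gap: 0.002
gripper_force: 0.0
turn total [-0.007 -0.001 -0.014] n 1 row [-0.0073 -0.0013 -0.014 ]
shift total [-0.0003 -0.0003  0.0382] n 1 row [-0.00029 -0.00026  0.03817] mm [-0.2 -0.2 30.5] q [-0.31  0.53  2.08 -0.    0.53 -1.7 ] t 44.1
```

The middle key bottomed at 12 N and was released. Now the right key.

```bash
python3 -m pendant '[[[0,0,0.02,0,0,0,0],[0,0,0.018,0,0,0,0],[0,0,0.004,0,0,0,0],[0,0,0.003,0,0,0,0],[0,0,0.0032,0,0,0,0],[0,0,0,0,0,0,0],[0,0,0,0,0,0,0]]]'
```

```text
t: 44.8
tcp_pos: [0.4107, -0.0166, 0.0648]
tool_rot: [0.09, 0.996, -0.0, 0.0]
force: [-1.4, 2.8, 3.5]
finger_gap: -0.002
gripper_force: 1.7
```

```bash
python3 -m pendant '[[[0,0,0.0014,0,0,0,0],[0,0,0,0,0,0,0],[0,0,0,0,0,0,0]]]'; python3 -m pendant '[[[0,0,-0.02,0,0,0,0],[0,0,-0.05,0,0,0,0],[0,0,-0.06,0,0,0,0],[0,0,-0.06,0,0,0,0],[0,0,0,0,0,0,0],[0,0,0,0,0,0,0],[0,0,0,0,0,0,0]]]'
python3 scoop.py; python3 -c "
from h import *
s=snap('top'); m=beads(s); n,l,st,c=cv2.connectedComponentsWithStats(m)
print([(c[i].round(1).tolist(),int(st[i,4])) for i in range(1,n) if st[i,4]>8 and 140<c[i][1]<280])"
```

```text
t: 45.1
tcp_pos: [0.4108, -0.0167, 0.064]
tool_rot: [0.09, 0.996, -0.001, 0.0]
force: [-0.2, 3.6, 9.3]
finger_gap: -0.002
gripper_force: 4.7
t: 45.8
tcp_pos: [0.4102, -0.0168, 0.2145]
tool_rot: [0.09, 0.996, -0.001, -0.001]
force: [-0.6, -0.4, 0.1]
finger_gap: 0.001
gripper_force: 0.0
top (0.008, 0.05) [357. 214.] 39 (array([497.5, 246.2]), array([59.4, 24.4]), 22.1) z [0.0095 0.0272 0.0339]
top (0.008, 0.05) [381. 213.] 40 (array([493.8, 176.6]), array([15.5, 55.3]), 67.9) z [0.0106 0.0248 0.0334]
top (0.008, 0.05) [366. 263.] 44 (array([359.5, 223.9]), array([38.8, 16.8]), 20.2) z [0.0081 0.0092 0.0116]
top (0.05, 0.105) [367. 223.] 19 (array([470.3, 224.2]), array([ 1.6, 22.9]), 81.0) z [0.0622 0.0885 0.0978]
top (0.105, 0.135) [371. 224.] 78 (array([469.4, 215.6]), array([17.6, 25. ]), 86.9) z [0.1139 0.1178 0.1212]
wrist (0.008, 0.05) [538.  91.] 683 (array([358.6, 222.1]), array([45.2, 18.7]), 22.5) z [0.0084 0.0097 0.0109]
wrist (0.008, 0.05) [519. 215.] 1232 (array([487.2, 184.3]), array([31. , 77.3]), 50.8) z [0.0096 0.0242 0.0438]
wrist (0.008, 0.05) [566. 236.] 376 (array([522. , 245.9]), array([ 4.7, 27.3]), 84.8) z [0.0089 0.0198 0.0289]
wrist (0.05, 0.105) [581. 214.] 1451 (array([468.1, 210.2]), array([14.4, 28.1]), 55.0) z [0.0595 0.0839 0.1031]
wrist (0.105, 0.135) [619. 227.] 1225 (array([471.4, 214.6]), array([19.5, 26.3]), 82.3) z [0.1065 0.1185 0.1215]
[ 0.40997652 -0.01660813  0.21387234]
[([439.2, 172.3], 130), ([451.5, 174.7], 129), ([473.0, 172.8], 66), ([467.5, 182.0], 64), ([432.4, 187.4], 62)]
```

All 7 beads are still in the dish, the keys are released, the scoop stands upright at the mat centre, and the arm is clear. Handing in.

```bash
python3 -c "
from station import job; print(job.sign_off())"
```

```text
the job is handed in; nothing more can be done
None
```

I handed the job in: left key pressed with the dish empty, all 7 beads scooped into the dish, middle and right keys pressed in turn, and the scoop upright at the mat centre after it was knocked aside once and set back; the hand-in returned no verdict, and I never re-measured the card stack.

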